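# Hook dropped flange parts out from behind the high-voltage guard

### The job

Two or three aluminium flange parts have fallen behind the fixed bar guard of the instrument module on test. Turn the variac right down to zero before anything goes behind the guard, then, keeping the hand itself out of the guard, draw each part out with the hooked rod, lay them all in the steel parts tray and put the rod back in its cradle. Only then bring the variac up to 40 volts for a soft start, and leave everything else where it is.

Things in the scene. Friction and masses are not known exactly. Their poses are not given: they have to be found in the camera images.
- guard: Fixed bar guard on the front of the module on test. Origin: middle of its open front, at bench level; x points inwards to the module, y along the opening, z up. Opening 288 mm wide between 12 mm posts (y = -150, +150 mm) and 112 mm high; frame and roof bars (6 mm, 37.5 mm apart) above it up to 124 mm, sides barred. The bay is 165 mm deep up to the module's face; its floor is the bench.
- hook: Hooked rod, 0.16 kg, loose in its cradle. Origin: on its axis at the grip and the balance point; x along the rod to the hook, z up, the leg pointing to -z. Grey handle 26 mm square, x = -74 to +60 mm; yellow rod 10 mm thick on to x = +200 mm, where an 8 mm steel leg is bent straight down, its end 42 mm below the axis. The fingers can hold it at the origin, between the forks.
- hook_tip (a point): Lower end of the hook's leg (x = +200 mm, z = -42 mm in the hook's frame).
- cradle: Fixed aluminium rest for the hooked rod: plate 240 x 80 x 6 mm with two V forks 10 mm thick, tips 95 to 105 mm above the bench. Origin at bench level under the seat, x the way the rod lies (to its hook). Rear fork (x = -55 mm) holds the handle, front fork (x = +105 mm) the thin rod; they are 30 and 14 mm wide at the bottom, some 30 mm more at the top.
- cradle_seat (a point): Where the hook's origin lies when the rod is home in the cradle: 75 mm above the bench, with the axes of both parallel (hook x = cradle x).
- collar_a: Dropped round aluminium collar, 60 mm outside, 40 mm bore, 30 mm tall, 0.13 kg, lying flat behind the guard; origin at the centre of its underside. None throughout if it is not there this time.
- collar_b: A second collar, the same as collar_a. May be absent.
- square_flange: Dropped square aluminium flange, 58 x 58 mm, 24 mm tall, with a 40 mm bore right through, 0.14 kg, lying flat behind the guard; origin at the centre of its underside, x and y axes square to its sides. May be absent.
- tray: Fixed open steel parts tray, 240 (its x) x 180 (its y) mm outside, walls 4 mm thick (7 mm at the rolled rim) and 38 mm high, floor 4 mm thick. Origin: centre of its underside on the bench.
- variac: Variac (variable transformer), a fixed grey box 150 (x) x 170 (y) mm, origin under its centre. Its dial plate, 115 mm above the bench, has ticks every 10 volts from 0 to 140; those at 0, 50 and 100 are longer and thicker, and zero has a dot inside it. From the centre, zero lies at +2.80 rad from the variac's x axis, each further tick 0.4 rad on clockwise from above.
- dial (a joint): Angle of the variac's dial in rad: 0 at the zero mark (an end stop), growing clockwise seen from above, 0.04 rad per volt, so 1.6 at 40 volts; end stop at 5.6 (140 volts). Light friction (0.06 Nm), stays where left.
- dial_grip (a point): On the dial's axis, 147 mm above the bench: middle of the dial's black grip bar, 60 mm long, 16 mm thick, from 129 to 159 mm above the bench, on a disc 64 mm across whose top is 129 mm above the bench. The point's x axis runs along the bar to its white pointer end.
- dial_pointer (a point): Tip of the dial's white pointer, 42 mm from the dial's axis.
- axial_fan: Bystander: loose black axial fan, 120 x 120 x 38 mm; origin under its centre.
- solvent_bottle: Bystander: white bottle, 64 mm across, 160 mm tall; origin under its centre.
- spanner: Bystander: steel spanner, 190 mm long; lies along its x axis.
- blank_flange: Bystander: steel blank flange, a disc 96 mm across and 18 mm tall, without a hole; origin under its centre.
- screw_bin: Bystander: grey plastic bin 130 x 100 x 55 mm; origin under its centre.

How it is judged:
By the outcome, as a careful person would: the job done as asked, in the order asked, and still so for the second after the job is handed in, with the robot touching nothing.
Of collar_a, collar_b, square_flange only 2 to 3 are there at a start; the rules pass over those that are not, and their reading is None.
At some moment in a run one of collar_a, collar_b, square_flange may be knocked a few centimetres aside while the robot is not near it.
It also fails if it takes over 210 s, if anything falls off the work surface, if the arm or the gripper's body presses on something with over 40 N, if the wrist force passes 120 N, or if a joint passes its speed limit or range.

### The arm

A 6-joint arm with a two-finger parallel gripper is mounted at the origin on the work surface. World frame = base frame: x ahead of the robot, y to its left, z up, the work surface at z = 0. Lengths are in m, angles in rad, forces in N, time in s.
With the tool pointing down it reaches from about 0.3 to 0.875 m from the base axis. Payload 6.4 kg.
Tool frame: the origin (TCP) lies at the very end of the fingers, on their centre line; the grasp point (between the pads) lies 19 mm behind it; z points along the fingers, y is the direction in which the jaws open and shut (so a half turn about z gives the same grasp; the last joint's range is limited). The gripper opens to 88 mm and grips with 3 to 60 N. Pads are 18 mm wide; open, the fingers measure 123 mm over their backs; the gripper's body (75 mm by 187 mm) begins 45 mm behind the grasp point.
Start: joints at [1.12, 0.181, 1.607, -0, 1.354, -0.206], TCP at [0.139, 0.558, 0.239] pointing down, gripper open.
Joint ranges: [-2.99, 2.99], [-0.89, 2.07], [0.3, 2.58], [-1.14, 4.28], [0, 2.63], [-3.12, 3.12]. Speed limits (rad/s): [2.57, 2.57, 3.01, 3.14, 3.14, 3.14].

### API

Orientations are given as a rotation vector (axis times angle).
In Python, from cell import manip, imaging, ticket gives the robot as it stands. The module is installed in compiled form; this text tells all that it offers.
- The arm moves only by the tool move_arm, never from a script. Its arguments are lists of equal length, an entry for each row: "xyz": the shift along the world's x, y, z in m, a list of three; "delta_rot": the turn, a rotation vector about the world's x, y, z in degrees, a list of three; "gripper": the finger opening in m, from 0 to 0.0881. In form: {"xyz": [[dx, dy, dz], ...], "delta_rot": [[wx, wy, wz], ...], "gripper": [gripper, ...]}. A call has exactly 8 rows; each row is the pose to reach, as a shift and turn from the pose commanded when the call began; what a row does not reach only later rows make up. A row lasts 1/12 s, in which the tool goes at most 41.7 mm and 7.16 degrees, less where a joint would pass 70% of its speed; a pose out of reach is approached as far as the arm can. A call with a gripper value outside its range is refused whole. The fingers move at their own pace and stop on an object; "force" is the grip in N (left out, the last holds). Time passes only in rows, so rows that repeat a pose let the fingers close, or fill a call up. It gives the time, the measured TCP pose, the force and the opening at its end, in the units of the state.
- manip.state(): the state, without advancing time (a new reading comes with each control period).
- imaging.get_image(name): name is "scene" or "top" or "wrist"; returns a dict with "frame" (420x560x3 uint8, red, green, blue), "fx", "fy", "cx", "cy" (pixels), "world_from_camera" (4x4, takes a point from camera to world coordinates); the wrist camera has in their place "hand_eye" (4x4, takes a point from camera to tool coordinates, whose origin is the TCP and whose axes are the flange's). Camera axes: x right, y up, looking along -z (the intrinsics and any distortion apply to the point x, -y, -z); pixel columns grow to the right and rows downward; lengths in m; the calibration is good to about 2 mm. A picture is of the moment at which its call begins: read the wrist's pose just before it. There is no depth.
- ticket.sign_off(): hands the job in, once; it reports no verdict.
Trained networks look in a picture, given as the dict that the camera call returned (one of the last four; its "shot" number tells which), for a name from the list of things; names that differ only in an ending like _2 or _b are one class to them, and where a whole thing is asked for, a point or a joint stands for the part that bears it (a point fixed in the world has none). Each returns a list of dicts, best first, with "score" (0 to 1); they miss things now and then, are a little off and sometimes report something else, mostly with a low value. They report only what shows in the picture. A call takes as long as a camera call.
- imaging.recognise(picture, thing): "position" ([x, y, z] in m, in the coordinates of the camera as it stood for that picture, good to about 4 mm: the middle of the surface that is visible of it).
- imaging.mark_of(picture, thing): "position" ([x, y, z] in m, in the coordinates of the camera as it stood for that picture, good to about 4 mm: a listed point, or the origin of a listed thing).
The state is a dict: "time_s": time; "joints": joint angles; "qvel": joint speeds; "effort": joint torques, N m; "tcp_pos": TCP position; "orientation": TCP orientation; "contact_force": force on the tool from outside, world axes, zero at the start; "moment": the same for the moment, N m; "grip_width": opening from 0.0 (shut) to 1.0 (fully open).
Only numpy, scipy, OpenCV 4.12 (cv2) and the standard library are available. Lean on these libraries where they do the work, as an engineer would, in place of code of your own. Each camera call takes 0.05 s, during which the arm holds its last target.

## Working session

There is one attempt and no reset: what is moved stays moved. The work goes in short steps, Python scripts to look and compute and a tool call to move; the robot and the scene stay as the last step left them, time stands still between calls to the robot, and variables do not carry over. Pictures are saved under pics/ and viewed, and the job is handed in when it is done.

Besides the shell and the picture viewer there is one more tool, called after ">>>" as name(argument=value, ...) on one line, values as JSON. move_arm: Moves the arm, as the interface text tells. Its arguments: {"type":"object","properties":{"xyz":{"type":"array"},"delta_rot":{"type":"array"},"gripper":{"type":"array"},"force":{"type":"number"}},"required":["xyz","delta_rot","gripper"]}

```bash
ls; mkdir -p pics
cat > h.py <<'E'
from cell import manip, imaging, ticket
import numpy as np, cv2
from scipy.spatial.transform import Rotation as R
def shot(cam,name=None):
    s=manip.state(); p=imaging.get_image(cam)
    if name: cv2.imwrite('pics/'+name+'.png',cv2.cvtColor(p['frame'],cv2.COLOR_RGB2BGR))
    if cam=='wrist':
        T=np.eye(4);T[:3,:3]=R.from_rotvec(s['orientation']).as_matrix();T[:3,3]=s['tcp_pos']
        p['W']=T@np.array(p['hand_eye'])
    else: p['W']=np.array(p['world_from_camera'])
    return p
def clean(p): return {k:v for k,v in p.items() if k!='W'}
def W(p,pos): return (p['W']@np.append(pos,1))[:3]
def find(p,t,fn='mark_of',n=3):
    return [(round(d['score'],2),W(p,d['position']).round(4).tolist()) for d in getattr(imaging,fn)(clean(p),t)[:n]]
def pix(p,X):
    c=np.linalg.inv(p['W'])@np.append(X,1)
    return p['cx']+p['fx']*c[0]/-c[2], p['cy']-p['fy']*c[1]/-c[2]
def ray(p,u,v,z):
    d=p['W'][:3,:3]@np.array([(u-p['cx'])/p['fx'],-(v-p['cy'])/p['fy'],-1]); o=p['W'][:3,3]
    return o+d*(z-o[2])/d[2]
E
python3 - <<'E'
from h import *
print(manip.state())
for c in ('scene','top'):
    p=shot(c,c+'0'); print(c,{k:v for k,v in p.items() if k!='frame'})
    for t in ['guard','hook','hook_tip','cradle','cradle_seat','collar_a','square_flange','tray','variac','dial_grip','dial_pointer','axial_fan','solvent_bottle','spanner','blank_flange','screw_bin']:
        print(t,find(p,t))
E
```

```text
pics
{'time_s': 0.0, 'joints': array([ 1.11970781e+00,  1.81538276e-01,  1.60795978e+00, -3.47428589e-05,
        1.35381425e+00, -2.06262365e-01]), 'qvel': array([-1.09828221e-03,  1.25649354e-03,  7.55132630e-05, -9.53109035e-06,
        1.75422509e-03, -4.53203931e-04]), 'effort': array([ 3.02693416e-04, -4.33866155e+01, -3.41850257e+01,  7.02046556e-02,
        3.87372833e-02, -1.34871425e-04]), 'tcp_pos': array([0.13911281, 0.5573799 , 0.23783501]), 'orientation': array([-3.83536574e-01, -3.11756504e+00,  2.57339971e-03]), 'contact_force': array([0.71519262, 0.19886795, 0.85160483]), 'moment': array([ 0.03324107,  0.0248629 , -0.01063576]), 'grip_width': 1.0022939110873879}
scene {'fx': 451.445423492504, 'fy': 451.445423492504, 'cx': 282.53988745558485, 'cy': 216.9043791593373, 'world_from_camera': array([[ 0.57451956, -0.59362375,  0.5635052 ,  1.24576183],
       [ 0.81832651,  0.40280042, -0.40999212, -0.41828424],
       [ 0.01640093,  0.69667974,  0.71719478,  1.03243479],
       [ 0.        ,  0.        ,  0.        ,  1.        ]]), 'shot': 1, 'W': array([[ 0.57451956, -0
[... 2213 characters left out ...]
065]), (0.61, [0.6907, -0.3286, -0.001])]
square_flange [(0.76, [0.602, -0.3347, 0.0009]), (0.16, [0.6115, -0.2217, 0.0005])]
tray [(0.84, [0.644, 0.3392, 0.0013])]
variac [(0.64, [0.4333, 0.4071, 0.0014])]
dial_grip [(0.88, [0.4363, 0.4071, 0.148])]
dial_pointer [(0.86, [0.4805, 0.4123, 0.1192])]
axial_fan [(0.9, [0.2695, -0.3777, -0.0012])]
solvent_bottle [(0.97, [0.5897, 0.4919, -0.0006]), (0.74, [0.4064, 0.1524, 0.0002])]
spanner [(0.77, [0.4333, 0.5892, 0.0011]), (0.17, [0.4065, 0.1599, 0.0011])]
blank_flange [(0.89, [0.7725, 0.0928, 0.0007]), (0.4, [0.5215, -0.3136, 0.0045])]
screw_bin [(0.71, [0.3439, -0.183, 0.0019]), (0.64, [0.6422, 0.3397, 0.0006]), (0.58, [0.481, 0.4147, 0.1178])]
```

View pics/scene0.png

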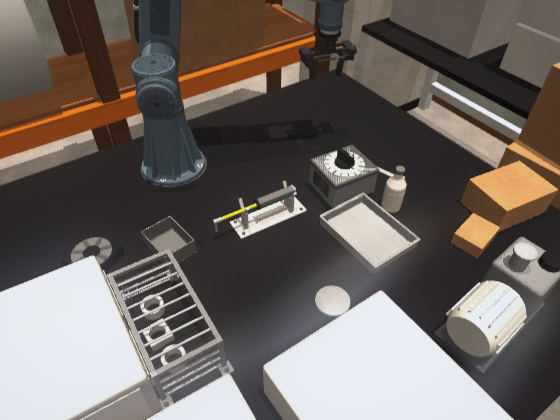

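View pics/top0.png

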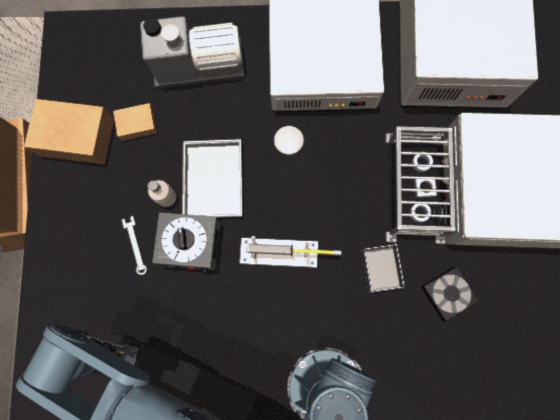

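Three parts lie in the bay: two collars and the square flange, at about top-image (421,161), (427,186) and (420,212). The guard opens toward +y, the rod lies along -y, and the dial pointer faces roughly +x. I'll move above the variac for a closer look.

>>> move_arm(xyz=[[0.04,-0.02,0.02],[0.08,-0.04,0.04],[0.11,-0.06,0.06],[0.15,-0.08,0.08],[0.19,-0.1,0.1],[0.23,-0.12,0.1],[0.25,-0.14,0.1],[0.25,-0.15,0.1]], delta_rot=[[0,0,-7],[0,0,-14],[0,0,-21],[0,0,-28],[0,0,-35],[0,0,-42],[0,0,-49],[0,0,-56]], gripper=[0.088,0.088,0.088,0.088,0.088,0.088,0.088,0.088])

```text
time_s: 2.37
tcp_pos: [0.3934, 0.4059, 0.3396]
orientation: [1.813, 2.564, 0.003]
contact_force: [-0.2, -0.9, -0.1]
grip_width: 0.997
```

Run:
```python
from h import *
print(manip.state()['tcp_pos'])
p=shot('wrist','w1'); print(p['W'][:3].round(3), find(p,'dial_grip'),find(p,'dial_pointer'),find(p,'variac'))
```

```text
[0.39335045 0.40594321 0.33960514]
[[ 0.943 -0.316 -0.105  0.367]
 [ 0.333  0.896  0.293  0.482]
 [ 0.002 -0.311  0.95   0.486]] [(0.72, [0.4379, 0.4106, 0.1468])] [(0.92, [0.4766, 0.4138, 0.1192]), (0.5, [0.4099, 0.1561, 0.0008])] [(0.64, [0.4334, 0.4077, -0.0022])]
```

View pics/w1.png

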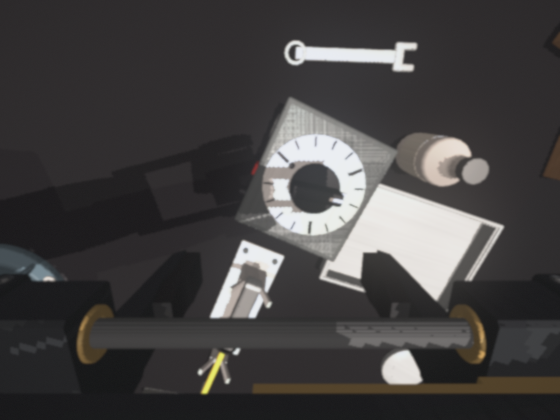

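The wrist view shows the dial at (315,188), with the pointer toward lower right (335,200). Next I'll rectify the dial plate to read the scale.

```bash
cat >> h.py <<'E'
def rect(p,x0,x1,y0,y1,z,name,s=2500):
    # rows: +x world up ; cols: +y world to left
    src=[];dst=[]
    for x,y in ((x0,y0),(x1,y0),(x1,y1),(x0,y1)):
        src.append(pix(p,[x,y,z])); dst.append(((y1-y)*s,(x1-x)*s))
    H=cv2.getPerspectiveTransform(np.float32(src),np.float32(dst))
    im=cv2.warpPerspective(p['frame'],H,(int((y1-y0)*s),int((x1-x0)*s)),flags=cv2.INTER_CUBIC)
    cv2.imwrite('pics/'+name+'.png',cv2.cvtColor(im,cv2.COLOR_RGB2BGR)); return im
E
python3 - <<'E'
from h import *
p=shot('wrist'); print({k:p[k] for k in p if k not in('frame','W')})
rect(p,.34,.54,.31,.51,.115,'r1',3000)
p=shot('top')
rect(p,.34,.54,.31,.51,.115,'r1t',3000)
E
```

```text
{'fx': 297.80302270148775, 'fy': 297.80302270148775, 'cx': 281.01301206320073, 'cy': 209.636645119918, 'hand_eye': array([[-7.33733663e-05,  9.50522044e-01,  3.10657108e-01,
         8.01307377e-02],
       [ 9.99999565e-01, -2.19208954e-04,  9.06904332e-04,
         7.06990147e-04],
       [ 9.30131378e-04,  3.10657039e-01, -9.50521614e-01,
        -1.46065210e-01],
       [ 0.00000000e+00,  0.00000000e+00,  0.00000000e+00,
         1.00000000e+00]]), 'shot': 4}
```

View pics/r1.png

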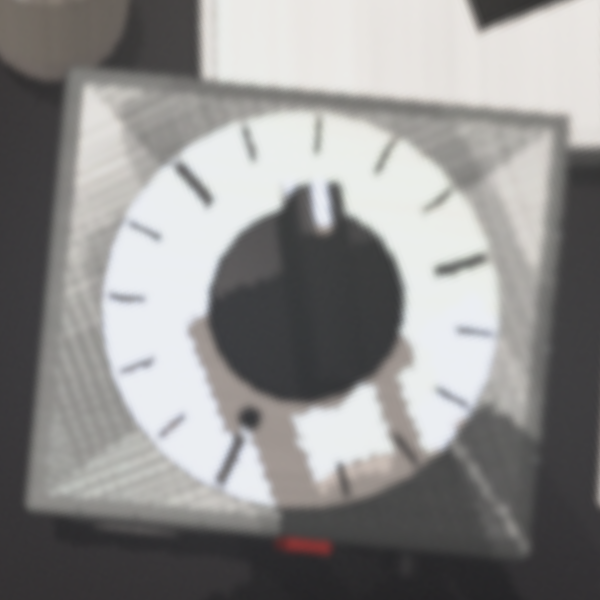

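Dial plate centre is at rectified (301,308), giving (0.437,0.4095). Zero is at world angle 2.705, and the 50 and 100 ticks agree. Next, the bar's own angle at its height.

Run:
```python
from h import *
p=shot('wrist')
a=rect(p,.38,.50,.35,.47,.159,'r2',4000)
p=shot('top')
b=rect(p,.38,.50,.35,.47,.159,'r2t',4000)
im=np.hstack([a,b])[:, :, ::-1].astype(float); im=np.clip(im*1.8,0,255)
cv2.imwrite('pics/r3.png',cv2.resize(im.astype(np.uint8),(800,400)))
```

```text
(no output)
```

View pics/r3.png

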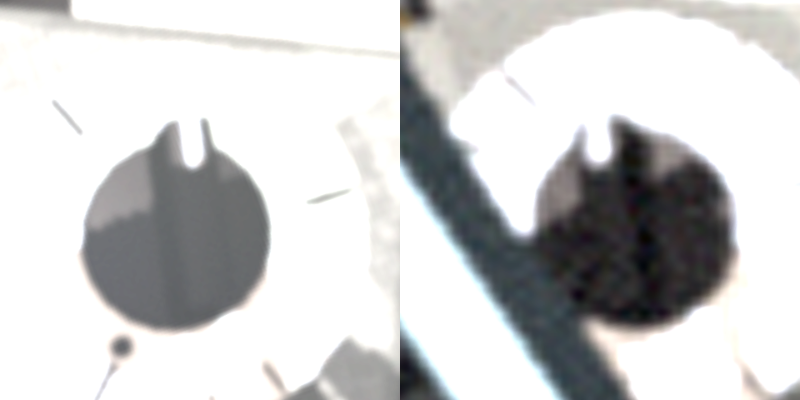

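>>> move_arm(xyz=[[0.04,0.003,0],[0.045,0.003,-0.04],[0.045,0.003,-0.06],[0.045,0.003,-0.08],[0.045,0.003,-0.08],[0.045,0.003,-0.08],[0.045,0.003,-0.08],[0.045,0.003,-0.08]], delta_rot=[[0,0,-7],[0,0,-14],[0,0,-21],[0,0,-28],[0,0,-35],[0,0,-42],[0,0,-49],[0,0,-56]], gripper=[0.06,0.06,0.06,0.06,0.06,0.06,0.06,0.06])

```text
time_s: 3.43
tcp_pos: [0.4333, 0.4119, 0.2583]
orientation: [-2.802, -1.421, 0.001]
contact_force: [0.6, 0.3, -0.3]
grip_width: 0.681
```

>>> move_arm(xyz=[[0,0,0],[0,0,0],[0,0,0],[0,0,0],[0,0,0],[0,0,0],[0,0,0],[0,0,0]], delta_rot=[[0,0,-7],[0,0,-14],[0,0,-21],[0,0,-28],[0,0,-35],[0,0,-42],[0,0,-49],[0,0,-49]], gripper=[0.06,0.06,0.06,0.06,0.06,0.06,0.06,0.06])

```text
time_s: 4.1
tcp_pos: [0.4334, 0.4119, 0.2586]
orientation: [-3.139, -0.134, 0.0]
contact_force: [0.5, 0.4, -1.1]
grip_width: 0.678
```

```bash
cat >> h.py <<'E'
def st():
    s=manip.state(); M=R.from_rotvec(s['orientation']).as_matrix()
    print('t',round(s['time_s'],2),'tcp',s['tcp_pos'].round(4),'yawY',round(np.arctan2(M[1,1],M[0,1]),4),'z',M[:,2].round(3),'q',s['joints'].round(2),'F',s['contact_force'].round(1),'M',s['moment'].round(2),'g',round(s['grip_width']*.0881,4))
E
python3 -c "
from h import *
st()
p=shot('wrist','w2'); print(find(p,'dial_grip'),find(p,'dial_pointer'))"
```

```text
t 4.1 tcp [0.4334 0.4119 0.2586] yawY -1.4857 z [-0.  0. -1.] q [0.56 0.22 1.53 0.   1.4  2.05] F [ 0.5  0.4 -1.1] M [ 0.02  0.13 -0.05] g 0.0597
[(0.88, [0.4369, 0.4134, 0.1475])] [(0.61, [0.4752, 0.4135, 0.1226])]
```

View pics/w2.png

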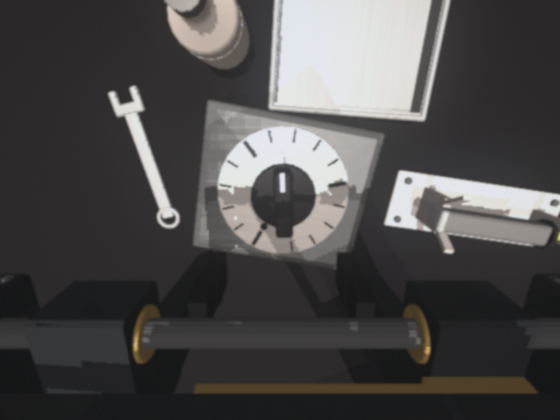

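```bash
python3 -c "
from h import *
p=shot('wrist'); rect(p,.34,.54,.31,.51,.115,'r4',3000)
print(ray(p,284,190,.115), ray(p,283.5,195,.129), ray(p,284,205,.159))"
```

```text
[0.44142659 0.40862401 0.115     ] [0.4400313  0.40910726 0.129     ] [0.43934318 0.40884883 0.159     ]
```

View pics/r4.png

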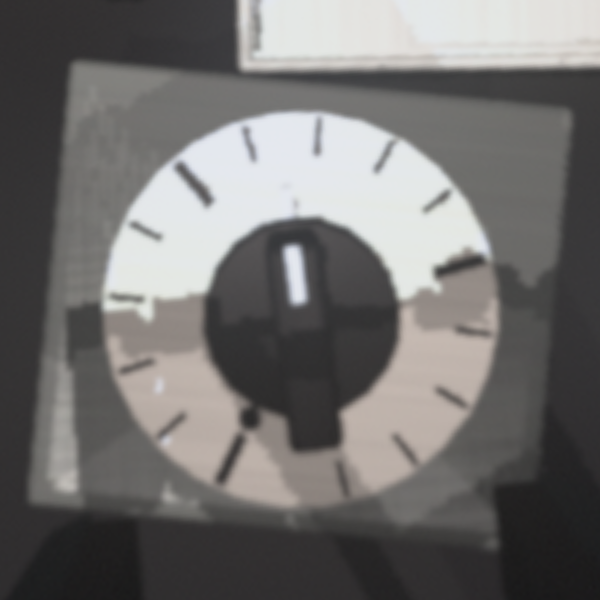

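Both wrist views put the axis at (0.437,0.410), and the bar is within about 2° of the jaws. Descending and gripping.

>>> move_arm(xyz=[[0.004,-0.002,-0.03],[0.004,-0.002,-0.06],[0.004,-0.002,-0.09],[0.004,-0.002,-0.11],[0.004,-0.002,-0.122],[0.004,-0.002,-0.122],[0.004,-0.002,-0.122],[0.004,-0.002,-0.122]], delta_rot=[[0,0,1],[0,0,1.5],[0,0,1.5],[0,0,1.5],[0,0,1.5],[0,0,1.5],[0,0,1.5],[0,0,1.5]], gripper=[0.06,0.06,0.06,0.06,0.06,0.06,0.0,0.0], force=12)

```text
time_s: 4.97
tcp_pos: [0.4393, 0.4096, 0.1385]
orientation: [-3.135, -0.179, -0.004]
contact_force: [0.5, 0.2, -0.7]
grip_width: 0.552
```

>>> move_arm(xyz=[[0,0,0],[0,0,0],[0,0,0],[0,0,0],[0,0,0],[0,0,0],[0,0,0],[0,0,0]], delta_rot=[[0,0,0],[0,0,0],[0,0,0],[0,0,0],[0,0,0],[0,0,0],[0,0,3],[0,0,7]], gripper=[0,0,0,0,0,0,0,0])

```text
time_s: 5.63
tcp_pos: [0.4385, 0.4108, 0.1374]
orientation: [-3.116, -0.372, -0.003]
contact_force: [0.4, 8.0, -0.1]
grip_width: 0.179
```

```bash
python3 -c "
from h import *
st()"
```

```text
t 5.63 tcp [0.4385 0.4108 0.1374] yawY -1.3333 z [ 0.001  0.004 -1.   ] q [0.55 0.34 1.63 0.   1.17 1.89] F [ 0.4  8.  -0.1] M [ 1.07  0.18 -0.12] g 0.0158
```

>>> move_arm(xyz=[[0,0,0],[0,0,0],[0,0,0],[0,0,0],[0,0,0],[0,0,0],[0,0,0],[0,0,0]], delta_rot=[[0,0,6],[0,0,12],[0,0,18],[0,0,24],[0,0,30],[0,0,36],[0,0,42],[0,0,48]], gripper=[0,0,0,0,0,0,0,0])

```text
time_s: 6.3
tcp_pos: [0.4374, 0.4121, 0.1373]
orientation: [-2.691, -1.61, -0.005]
contact_force: [-3.7, 13.6, 0.2]
grip_width: 0.181
```

>>> move_arm(xyz=[[0,0,0],[0,0,0],[0,0,0],[0,0,0],[0,0,0],[0,0,0],[0,0,0],[0,0,0]], delta_rot=[[0,0,6],[0,0,12],[0,0,18],[0,0,24],[0,0,30],[0,0,36],[0,0,42],[0,0,48]], gripper=[0,0,0,0,0,0,0,0])

```text
time_s: 6.97
tcp_pos: [0.4358, 0.4122, 0.1373]
orientation: [-1.802, -2.566, -0.004]
contact_force: [-10.2, 12.1, 3.4]
grip_width: 0.183
```

```bash
python3 -c "
from h import *
st()"
```

```text
t 6.97 tcp [0.4358 0.4122 0.1373] yawY 0.346 z [-0.003  0.006 -1.   ] q [0.56 0.34 1.63 0.01 1.17 0.21] F [-10.2  12.1   3.4] M [ 1.79  1.54 -0.08] g 0.0162
```

>>> move_arm(xyz=[[-0.001,0.001,0],[-0.001,0.001,0],[-0.001,0.001,0],[-0.001,0.001,0],[-0.001,0.001,0],[-0.001,0.001,0],[-0.001,0.001,0],[-0.001,0.001,0]], delta_rot=[[0,0,6],[0,0,12],[0,0,18],[0,0,24],[0,0,30],[0,0,36],[0,0,40],[0,0,43]], gripper=[0,0,0,0,0,0,0,0])

```text
time_s: 7.63
tcp_pos: [0.4346, 0.4114, 0.1373]
orientation: [-0.739, -3.048, -0.001]
contact_force: [-11.6, 3.6, 6.9]
grip_width: 0.179
```

```bash
python3 -c "
from h import *
st()"
```

```text
t 7.63 tcp [0.4346 0.4114 0.1373] yawY 1.0949 z [-0.005  0.002 -1.   ] q [ 0.56  0.34  1.63  0.    1.18 -0.54] F [-11.6   3.6   6.9] M [ 0.55  1.74 -0.05] g 0.0157
```

>>> move_arm(xyz=[[0,0,0],[0,0,0],[0,0,0],[0,0,0],[0,0,0],[0,0,0],[0,0,0],[0,0,0]], delta_rot=[[0,0,1],[0,0,2],[0,0,3],[0,0,4],[0,0,5],[0,0,6],[0,0,6],[0,0,6]], gripper=[0,0,0,0,0,0,0,0])

```text
time_s: 8.3
tcp_pos: [0.435, 0.411, 0.1372]
orientation: [-0.586, -3.082, -0.001]
contact_force: [-9.5, 2.7, 7.3]
grip_width: 0.185
```

```bash
python3 -c "
from h import *
st()"
```

```text
t 8.3 tcp [0.435  0.411  0.1372] yawY 1.1953 z [-0.004  0.002 -1.   ] q [ 0.56  0.34  1.63  0.    1.18 -0.64] F [-9.5  2.7  7.3] M [ 0.48  1.59 -0.26] g 0.0163
```

Yaw is past the expected stop and the moment has risen to 0.26 Nm, so the dial is at its end stop. Release, rise, check.

>>> move_arm(xyz=[[0,0,0],[0,0,0],[0,0,0],[0,0,0],[0,0,0.02],[0,0,0.05],[0,0,0.09],[0,0,0.12]], delta_rot=[[0,0,0],[0,0,0],[0,0,0],[0,0,0],[0,0,0],[0,0,0],[0,0,0],[0,0,0]], gripper=[0.06,0.06,0.06,0.06,0.06,0.06,0.06,0.06])

```text
time_s: 8.97
tcp_pos: [0.4378, 0.4098, 0.2591]
orientation: [0.587, 3.085, 0.001]
contact_force: [0.8, 1.0, 0.1]
grip_width: 0.677
```

```bash
python3 -c "
from h import *
st()
p=shot('wrist'); rect(p,.34,.54,.31,.51,.129,'r5',2000)
print(find(p,'dial_pointer'),find(p,'dial_grip'))"
```

```text
t 8.97 tcp [0.4378 0.4098 0.2591] yawY 1.1947 z [ 0.001  0.    -1.   ] q [ 0.55  0.22  1.52 -0.    1.4  -0.64] F [0.8 1.  0.1] M [ 0.   -0.01 -0.09] g 0.0596
[(0.79, [0.3953, 0.4278, 0.1178])] [(0.73, [0.4351, 0.4123, 0.1488])]
```

View pics/r5.png

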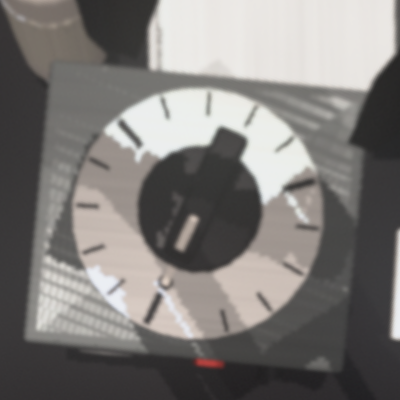

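The pointer is on the zero dot. Now to the cradle.

>>> move_arm(xyz=[[0,-0.04,0.02],[0,-0.08,0.03],[-0.01,-0.12,0.03],[-0.02,-0.16,0.03],[-0.03,-0.2,0.02],[-0.03,-0.23,0.01],[-0.03,-0.25,0],[-0.03,-0.254,0]], delta_rot=[[0,0,-7],[0,0,-14],[0,0,-21],[0,0,-28],[0,0,-35],[0,0,-42],[0,0,-49],[0,0,-56]], gripper=[0.06,0.06,0.06,0.06,0.06,0.06,0.06,0.06])

```text
time_s: 9.78
tcp_pos: [0.4053, 0.1527, 0.2531]
orientation: [-1.976, -2.438, 0.007]
contact_force: [-1.2, 0.4, -0.1]
grip_width: 0.681
```

>>> move_arm(xyz=[[0,0,0],[0,0,0],[0,0,0],[0,0,0],[0,0,0],[0,0,0],[0,0,0],[0,0,0]], delta_rot=[[0,0,-7],[0,0,-14],[0,0,-14],[0,0,-14],[0,0,-14],[0,0,-14],[0,0,-14],[0,0,-14]], gripper=[0.06,0.06,0.06,0.06,0.06,0.06,0.06,0.06])

```text
time_s: 10.45
tcp_pos: [0.4073, 0.156, 0.2566]
orientation: [-2.249, -2.193, 0.0]
contact_force: [-0.2, 0.3, 0.0]
grip_width: 0.684
```

```bash
python3 -c "
from h import *
st()
p=shot('wrist','w6'); rect(p,.33,.48,-.06,.29,.075,'r6',2200)
for t in ('hook','hook_tip','cradle','cradle_seat'): print(t,find(p,t))"
```

```text
t 10.45 tcp [0.4073 0.156  0.2566] yawY -0.0253 z [-0. -0. -1.] q [ 0.09 -0.16  1.92 -0.    1.39  0.12] F [-0.2  0.3  0. ] M [-0.08  0.1  -0.01] g 0.0602
hook [(0.69, [0.4093, 0.1568, 0.073])]
hook_tip [(0.59, [0.6451, 0.3412, -0.0003])]
cradle [(0.69, [0.4088, 0.1558, 0.002])]
cradle_seat [(0.82, [0.4099, 0.1571, 0.0759])]
```

View pics/w6.png

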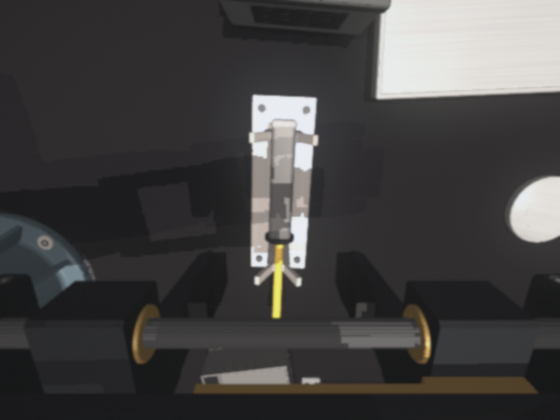

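View pics/r6.png

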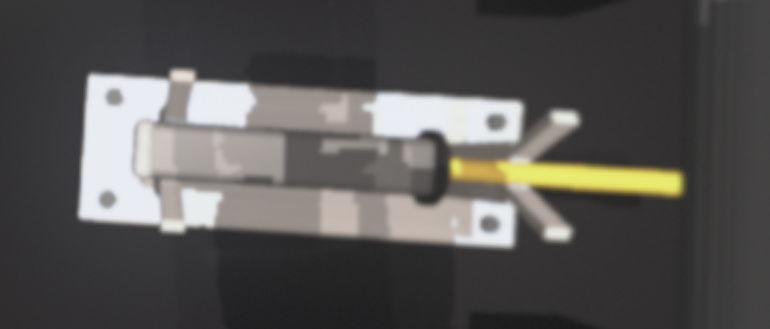

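The rod is tilted about 0.06 rad from -y and its origin is near (0.408,0.156). Descend and grip.

>>> move_arm(xyz=[[0.001,0,-0.035],[0.001,0,-0.07],[0.001,0,-0.105],[0.001,0,-0.14],[0.001,0,-0.17],[0.001,0,-0.19],[0.001,0,-0.2],[0.001,0,-0.2]], delta_rot=[[0,0,-2],[0,0,-2],[0,0,-2],[0,0,-2],[0,0,-2],[0,0,-2],[0,0,-2],[0,0,-2]], gripper=[0.06,0.06,0.06,0.06,0.06,0.06,0.06,0.06], force=35)

```text
time_s: 11.37
tcp_pos: [0.4066, 0.1557, 0.0548]
orientation: [-2.287, -2.15, 0.006]
contact_force: [0.3, 0.6, 0.6]
grip_width: 0.676
```

>>> move_arm(xyz=[[0,0,0],[0,0,0],[0,0,0],[0,0,0],[0,0,0],[0,0,0],[0,0,0],[0,0,0]], delta_rot=[[0,0,0],[0,0,0],[0,0,0],[0,0,0],[0,0,0],[0,0,0],[0,0,0],[0,0,0]], gripper=[0,0,0,0,0,0,0,0])

```text
time_s: 12.03
tcp_pos: [0.4088, 0.156, 0.0574]
orientation: [2.288, 2.152, 0.001]
contact_force: [-2.6, 1.3, 6.6]
grip_width: 0.288
```

```bash
python3 -c "
from h import *
st()"
```

```text
t 12.03 tcp [0.4088 0.156  0.0574] yawY -0.0615 z [ 0.001  0.    -1.   ] q [0.09 0.14 2.08 0.   0.92 0.15] F [-2.6  1.3  6.6] M [-0.08  0.41 -0.03] g 0.0254
```

>>> move_arm(xyz=[[0,0,0.02],[0,0,0.05],[0,0,0.08],[0,0,0.1],[0,0,0.11],[0.03,0,0.11],[0.06,0,0.11],[0.08,0,0.11]], delta_rot=[[0,0,0],[0,0,0],[0,0,0],[0,0,0],[0,0,0],[0,0,0],[0,0,0],[0,0,0]], gripper=[0,0,0,0,0,0,0,0])

```text
time_s: 12.7
tcp_pos: [0.4902, 0.1557, 0.1666]
orientation: [2.288, 2.151, 0.002]
contact_force: [0.7, -1.1, -1.4]
grip_width: 0.292
```

```bash
python3 -c "
from h import *
st()
p=shot('top','t7')
for t in ('hook','hook_tip','collar_a','square_flange','guard'): print(t,find(p,t))
im=rect(p,.42,.80,-.42,-.12,.0,'r7',2000)
p=shot('scene','s7')
for t in ('hook','hook_tip','collar_a','square_flange','guard'): print(t,find(p,t))
im=rect(p,.42,.80,-.42,-.12,.0,'r7s',2000)
"
```

```text
t 12.7 tcp [0.4902 0.1557 0.1666] yawY -0.0617 z [ 0.001  0.    -1.   ] q [ 0.08  0.12  1.83 -0.    1.19  0.14] F [ 0.7 -1.1 -1.4] M [-0.09  0.05  0.  ] g 0.0257
hook [(0.72, [0.489, 0.1527, 0.1862])]
hook_tip [(0.82, [0.4741, -0.0427, 0.1427])]
collar_a [(0.75, [0.5242, -0.3107, 0.006]), (0.55, [0.6898, -0.3264, -0.0009])]
square_flange [(0.73, [0.6007, -0.3329, -0.0016])]
guard [(0.66, [0.6115, -0.2208, 0.0013]), (0.39, [0.5888, 0.4907, -0.0002])]
hook [(0.66, [0.491, 0.1598, 0.1819])]
hook_tip [(0.7, [0.4014, 0.4293, 0.1195]), (0.68, [0.4788, -0.0443, 0.1379])]
collar_a [(0.63, [0.5234, -0.3075, -0.0024]), (0.35, [0.4093, 0.1564, 0.0706]), (0.16, [0.5934, 0.4917, -0.0016])]
square_flange [(0.64, [0.6002, -0.3259, -0.0014])]
guard [(0.97, [0.6083, -0.2159, -0.003])]
```

View pics/r7.png

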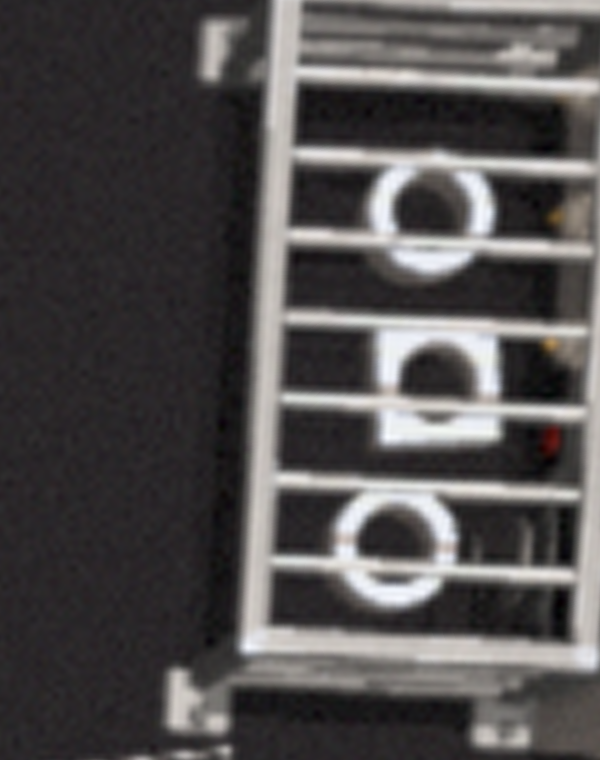

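View pics/r7s.png

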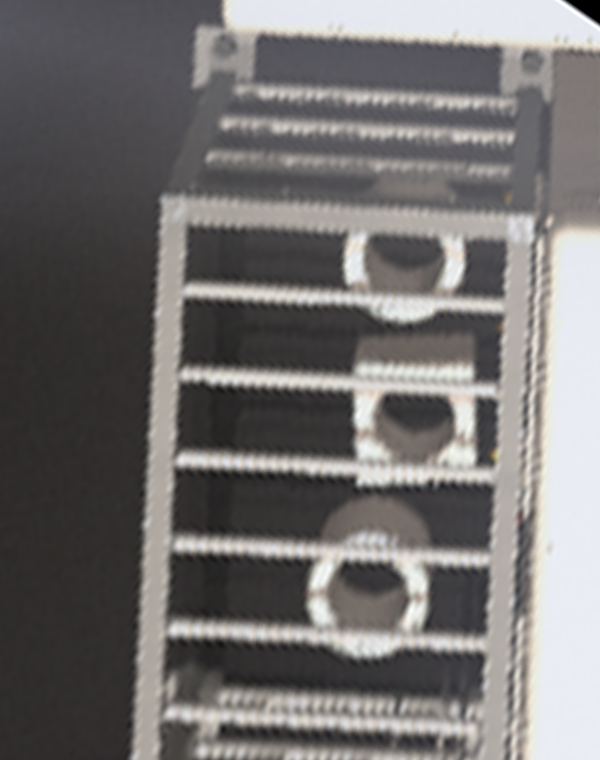

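View pics/t7.png

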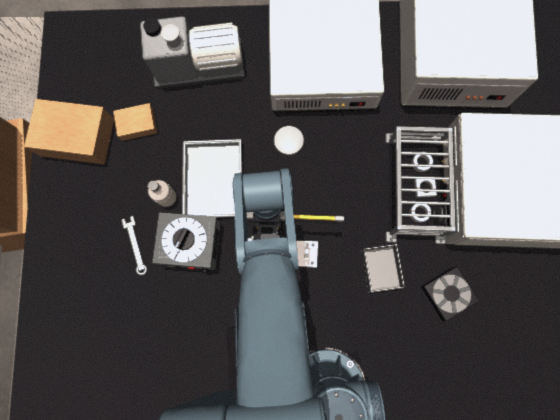

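The measured hook tip matches the geometry (TCP + 0.2 m along the rod, 24 mm below TCP). Bore centres:

| Part | Centre |
|---|---|
| Near collar | (0.522,-0.308) |
| Square flange | (0.602,-0.331) |
| Far collar | (0.683,-0.328) |

Guard yaw is about the same as the rod's, so I'll go straight in for the near collar.

>>> move_arm(xyz=[[0.02,-0.03,-0.01],[0.035,-0.06,-0.03],[0.044,-0.09,-0.05],[0.044,-0.12,-0.075],[0.044,-0.14,-0.094],[0.044,-0.14,-0.096],[0.044,-0.14,-0.096],[0.044,-0.14,-0.096]], delta_rot=[[0,0,0],[0,0,0],[0,0,0],[0,0,0],[0,0,0],[0,0,0],[0,0,0],[0,0,0]], gripper=[0,0,0,0,0,0,0,0])

```text
time_s: 13.97
tcp_pos: [0.5326, 0.0163, 0.0712]
orientation: [2.289, 2.152, 0.001]
contact_force: [0.2, -0.5, -1.5]
grip_width: 0.292
```

```bash
python3 -c "
from h import *
st()
p=shot('scene','s8')
for t in ('hook_tip','collar_a','square_flange'): print(t,find(p,t))
p=shot('top','t8')
for t in ('hook_tip','collar_a','square_flange'): print(t,find(p,t))
"
```

```text
t 13.97 tcp [0.5326 0.0163 0.0712] yawY -0.0619 z [ 0.  0. -1.] q [-0.19  0.31  1.83  0.    1.   -0.13] F [ 0.2 -0.5 -1.5] M [-0.1   0.07 -0.02] g 0.0257
hook_tip [(0.55, [0.522, -0.1824, 0.0442])]
collar_a [(0.72, [0.6849, -0.3379, -0.002]), (0.52, [0.5227, -0.3093, -0.0018])]
square_flange [(0.7, [0.5994, -0.3263, -0.002]), (0.31, [0.4372, 0.59, -0.0048])]
hook_tip [(0.62, [0.5205, -0.1841, 0.0493]), (0.29, [0.4071, 0.157, 0.0006])]
collar_a [(0.73, [0.5219, -0.311, 0.0059]), (0.56, [0.7052, -0.3607, 0.0007]), (0.36, [0.4123, 0.1525, 0.0787])]
square_flange [(0.76, [0.6039, -0.3348, 0.001])]
```

View pics/s8.png

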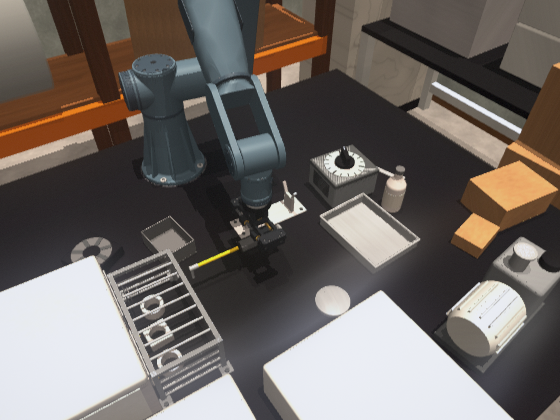

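The far collar seems to have shifted; I'll remeasure it later. Insert over the near collar, lower, then check.

>>> move_arm(xyz=[[0.001,-0.02,0],[0.001,-0.045,0],[0.002,-0.07,0],[0.002,-0.095,0],[0.002,-0.115,0],[0.002,-0.125,0],[0.002,-0.125,0],[0.002,-0.125,-0.01]], delta_rot=[[0,0,0],[0,0,0],[0,0,0],[0,0,0],[0,0,0],[0,0,0],[0,0,0],[0,0,0]], gripper=[0,0,0,0,0,0,0,0])

```text
time_s: 15.03
tcp_pos: [0.5358, -0.1095, 0.0622]
orientation: [2.288, 2.149, 0.003]
contact_force: [0.2, 0.9, -1.0]
grip_width: 0.29
```

>>> move_arm(xyz=[[0,0,-0.01],[0,0,-0.02],[0,0,-0.028],[0,0,-0.028],[0,0,-0.028],[0,0,-0.028],[0,0,-0.028],[0,0,-0.028]], delta_rot=[[0,0,0],[0,0,0],[0,0,0],[0,0,0],[0,0,0],[0,0,0],[0,0,0],[0,0,0]], gripper=[0,0,0,0,0,0,0,0])

```text
time_s: 15.7
tcp_pos: [0.5348, -0.1093, 0.0333]
orientation: [2.288, 2.151, 0.001]
contact_force: [-0.5, -1.1, -1.1]
grip_width: 0.29
```

```bash
cat >> h.py <<'E'
def bay(n):
    ims=[]
    for c in ('top','scene'):
        p=shot(c)
        for t in ('collar_a','square_flange','hook_tip'): print(c,t,find(p,t))
        a=rect(p,.44,.78,-.40,-.05,.03,'tmp',1100); ims.append(a)
    im=np.hstack(ims); cv2.imwrite('pics/'+n+'.png',im[:,:,::-1])
E
python3 -c "
from h import *
st(); bay('b9')
"
```

```text
t 15.7 tcp [ 0.5348 -0.1093  0.0333] yawY -0.0615 z [ 0.001 -0.    -1.   ] q [-0.42  0.39  1.81  0.    0.94 -0.36] F [-0.5 -1.1 -1.1] M [-0.12  0.07  0.  ] g 0.0256
top collar_a [(0.65, [0.7047, -0.3605, 0.0004]), (0.48, [0.5232, -0.3116, 0.0031]), (0.28, [0.7721, 0.0939, 0.005])]
top square_flange [(0.69, [0.6045, -0.3323, 0.0013])]
top hook_tip [(0.65, [0.4309, 0.5922, 0.0003]), (0.44, [0.5196, -0.3103, 0.0102])]
scene collar_a [(0.71, [0.6962, -0.3578, -0.0013]), (0.7, [0.5217, -0.3092, -0.0007]), (0.51, [0.6355, 0.3447, -0.0015])]
scene square_flange [(0.75, [0.6035, -0.3247, -0.0027])]
scene hook_tip [(0.59, [0.5244, -0.3057, 0.0075])]
```

View pics/b9.png

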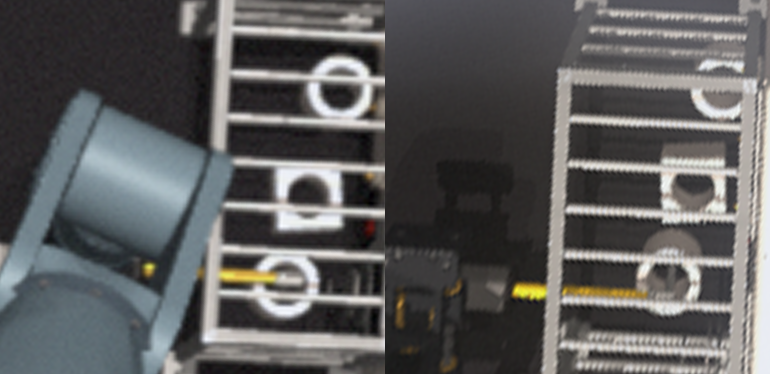

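The leg is in the near collar's bore: rectified left (287,283), right (668,283). The far collar is now near (0.70,-0.359). Pulling out.

>>> move_arm(xyz=[[0,0.01,0],[0,0.025,0],[0,0.04,0],[0,0.055,0],[0,0.07,0],[0,0.085,0],[0,0.1,0],[0,0.115,0]], delta_rot=[[0,0,0],[0,0,0],[0,0,0],[0,0,0],[0,0,0],[0,0,0],[0,0,0],[0,0,0]], gripper=[0,0,0,0,0,0,0,0])

```text
time_s: 16.77
tcp_pos: [0.5341, 0.0071, 0.0327]
orientation: [2.288, 2.152, -0.0]
contact_force: [0.6, -0.6, -2.6]
grip_width: 0.29
```

>>> move_arm(xyz=[[0,0.015,0],[0,0.03,0],[0,0.045,0],[0,0.06,0],[0,0.08,0],[0,0.1,0],[0,0.112,0],[0,0.12,0]], delta_rot=[[0,0,0],[0,0,0],[0,0,0],[0,0,0],[0,0,0],[0,0,0],[0,0,0],[0,0,0]], gripper=[0,0,0,0,0,0,0,0])

```text
time_s: 17.43
tcp_pos: [0.5339, 0.1276, 0.0327]
orientation: [-2.287, -2.154, 0.0]
contact_force: [0.2, -0.9, -1.4]
grip_width: 0.291
```

```bash
python3 -c "
from h import *
st(); bay('b10')
"
```

```text
t 17.43 tcp [0.5339 0.1276 0.0327] yawY -0.06 z [-0.  0. -1.] q [0.02 0.4  1.8  0.   0.94 0.08] F [ 0.2 -0.9 -1.4] M [-0.15  0.07  0.03] g 0.0257
top collar_a [(0.77, [0.7035, -0.3606, -0.0003]), (0.76, [0.5248, -0.0938, 0.0024]), (0.37, [0.438, 0.4051, 0.1515])]
top square_flange [(0.8, [0.6044, -0.3313, -0.0009])]
top hook_tip [(0.73, [0.4403, 0.407, 0.1512]), (0.64, [0.5236, -0.0707, 0.0102])]
scene collar_a [(0.86, [0.5218, -0.089, -0.0052]), (0.85, [0.697, -0.3575, -0.0029])]
scene square_flange [(0.85, [0.6006, -0.3247, -0.0038]), (0.43, [0.5929, 0.4944, -0.0016])]
scene hook_tip [(0.97, [0.5234, -0.0718, 0.0068])]
```

View pics/b10.png

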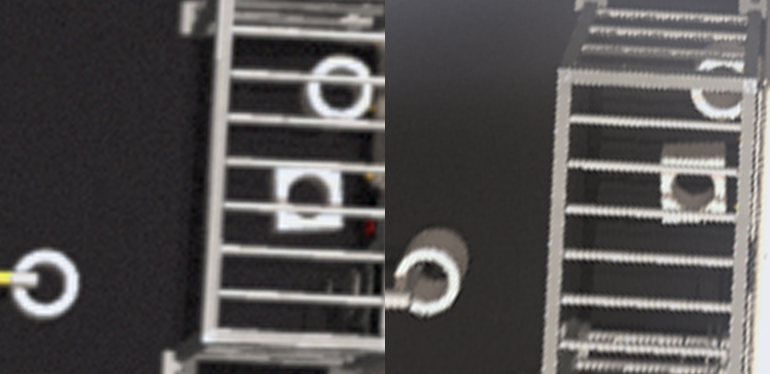

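>>> move_arm(xyz=[[0,-0.01,0.005],[0,-0.012,0.025],[0,-0.012,0.043],[0.02,-0.012,0.043],[0.05,-0.03,0.043],[0.075,-0.05,0.041],[0.08,-0.08,0.039],[0.08,-0.11,0.038]], delta_rot=[[0,0,0],[0,0,0],[0,0,0],[0,0,0],[0,0,0],[0,0,0],[0,0,0],[0,0,0]], gripper=[0,0,0,0,0,0,0,0])

```text
time_s: 18.5
tcp_pos: [0.6162, 0.0136, 0.0713]
orientation: [2.287, 2.151, 0.002]
contact_force: [0.4, -0.2, -1.6]
grip_width: 0.289
```

```bash
python3 -c "
from h import *
st(); bay('b11')
"
```

```text
t 18.5 tcp [0.6162 0.0136 0.0713] yawY -0.0611 z [ 0.002 -0.001 -1.   ] q [-0.17  0.46  1.61 -0.    1.07 -0.11] F [ 0.4 -0.2 -1.6] M [-0.12  0.15  0.  ] g 0.0255
top collar_a [(0.57, [0.5279, -0.0904, 0.0031])]
top square_flange [(0.77, [0.6017, -0.3349, 0.0011])]
top hook_tip [(0.63, [0.6016, -0.189, 0.0474])]
scene collar_a [(0.89, [0.5231, -0.0885, -0.0049]), (0.58, [0.6957, -0.3576, -0.0047]), (0.27, [0.6432, 0.3437, -0.0025])]
scene square_flange [(0.56, [0.6002, -0.3225, -0.0055])]
scene hook_tip [(0.57, [0.6068, -0.1831, 0.0444]), (0.4, [0.6974, -0.3597, -0.0046]), (0.27, [0.6023, -0.3244, -0.003])]
```

View pics/b11.png

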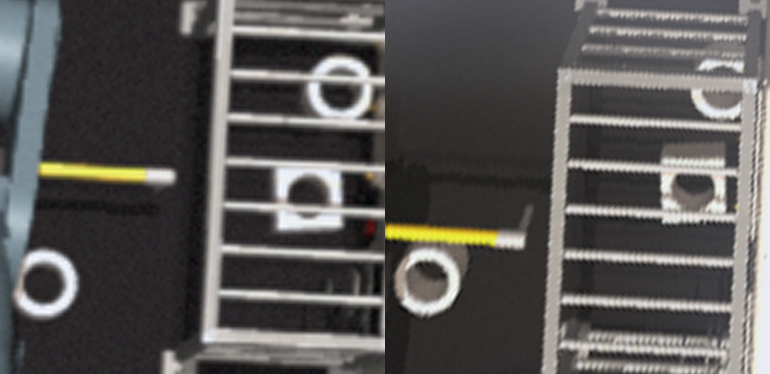

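Tip is at (0.604,-0.186) and the flange is unmoved. Insert, lower, pull.

>>> move_arm(xyz=[[0,-0.025,0],[-0.001,-0.055,0],[-0.002,-0.085,0],[-0.002,-0.115,0],[-0.002,-0.135,0],[-0.002,-0.143,0],[-0.002,-0.143,0],[-0.002,-0.143,0]], delta_rot=[[0,0,0],[0,0,0],[0,0,0],[0,0,0],[0,0,0],[0,0,0],[0,0,0],[0,0,0]], gripper=[0,0,0,0,0,0,0,0])

```text
time_s: 19.57
tcp_pos: [0.6123, -0.126, 0.0707]
orientation: [-2.288, -2.152, -0.0]
contact_force: [-0.5, -0.0, -1.1]
grip_width: 0.296
```

>>> move_arm(xyz=[[0,0,-0.01],[0,0,-0.02],[0,0,-0.03],[0,0,-0.038],[0,0,-0.038],[0,0,-0.038],[0,0,-0.038],[0,0,-0.038]], delta_rot=[[0,0,0],[0,0,0],[0,0,0],[0,0,0],[0,0,0],[0,0,0],[0,0,0],[0,0,0]], gripper=[0,0,0,0,0,0,0,0])

```text
time_s: 20.23
tcp_pos: [0.6128, -0.1273, 0.0332]
orientation: [2.288, 2.151, 0.001]
contact_force: [0.1, 0.1, -2.3]
grip_width: 0.292
```

```bash
python3 -c "
from h import *
st(); bay('b12')
"
```

```text
t 20.23 tcp [ 0.6128 -0.1273  0.0332] yawY -0.0616 z [ 0.001 -0.    -1.   ] q [-0.39  0.54  1.59  0.    1.01 -0.33] F [ 0.1  0.1 -2.3] M [-0.09 -0.01 -0.01] g 0.0257
top collar_a [(0.52, [0.7064, -0.3608, 0.0026])]
top square_flange [(0.68, [0.6037, -0.3335, -0.0002]), (0.21, [0.6131, -0.2221, 0.0038])]
top hook_tip [(0.54, [0.5984, -0.3281, 0.0126]), (0.17, [0.59, 0.4888, -0.0008])]
scene collar_a [(0.52, [0.6955, -0.3567, -0.0011]), (0.35, [0.6096, -0.2175, -0.0028])]
scene square_flange [(0.55, [0.6027, -0.3272, -0.0041])]
scene hook_tip [(0.75, [0.6028, -0.3258, 0.0082]), (0.44, [0.6958, -0.3578, -0.0048])]
```

View pics/b12.png

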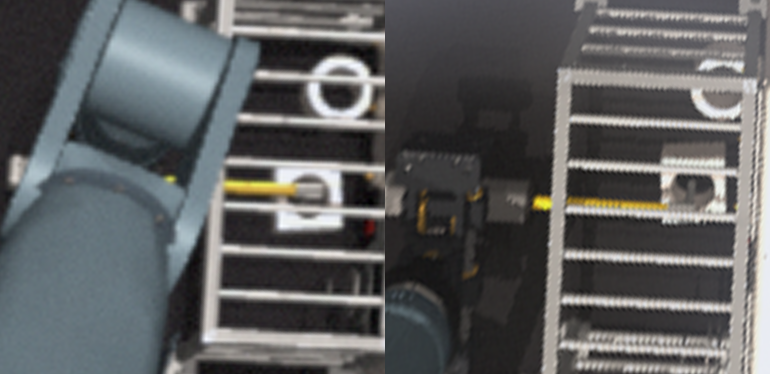

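>>> move_arm(xyz=[[0,0.01,0],[0,0.025,0],[0,0.04,0],[0.001,0.055,0],[0.002,0.07,0],[0.003,0.09,0],[0.004,0.105,0],[0.005,0.12,0]], delta_rot=[[0,0,0],[0,0,0],[0,0,0],[0,0,0],[0,0,0],[0,0,0],[0,0,0],[0,0,0]], gripper=[0,0,0,0,0,0,0,0])

```text
time_s: 21.3
tcp_pos: [0.6173, -0.0049, 0.0327]
orientation: [-2.287, -2.153, 0.0]
contact_force: [-0.0, -1.7, -1.8]
grip_width: 0.291
```

>>> move_arm(xyz=[[0,0.015,0],[0,0.035,0],[0,0.055,0],[0,0.075,0],[0,0.095,0],[0,0.115,0],[0,0.128,0],[0,0.135,0]], delta_rot=[[0,0,0],[0,0,0],[0,0,0],[0,0,0],[0,0,0],[0,0,0],[0,0,0],[0,0,0]], gripper=[0,0,0,0,0,0,0,0])

```text
time_s: 21.97
tcp_pos: [0.617, 0.1301, 0.0326]
orientation: [-2.287, -2.154, 0.0]
contact_force: [-0.4, -1.6, -2.0]
grip_width: 0.29
```

```bash
python3 -c "
from h import *
st(); bay('b13')
"
```

```text
t 21.97 tcp [0.617  0.1301 0.0326] yawY -0.0597 z [-0.  0. -1.] q [0.02 0.55 1.58 0.   1.02 0.08] F [-0.4 -1.6 -2. ] M [-0.26  0.04 -0.01] g 0.0255
top collar_a [(0.67, [0.6439, 0.3385, 0.0005]), (0.59, [0.7061, -0.3604, -0.0025]), (0.52, [0.5247, -0.0901, 0.0022])]
top square_flange [(0.77, [0.6069, -0.0918, 0.0007]), (0.55, [0.6049, -0.0713, 0.0128])]
top hook_tip [(0.62, [0.6025, -0.0698, 0.0127])]
scene collar_a [(0.93, [0.5219, -0.0867, -0.0019]), (0.7, [0.6969, -0.3586, -0.0003])]
scene square_flange [(0.63, [0.6016, -0.0811, -0.0016])]
scene hook_tip [(0.85, [0.6081, -0.0701, 0.0042]), (0.37, [0.4383, 0.4124, -0.0021])]
```

View pics/b13.png

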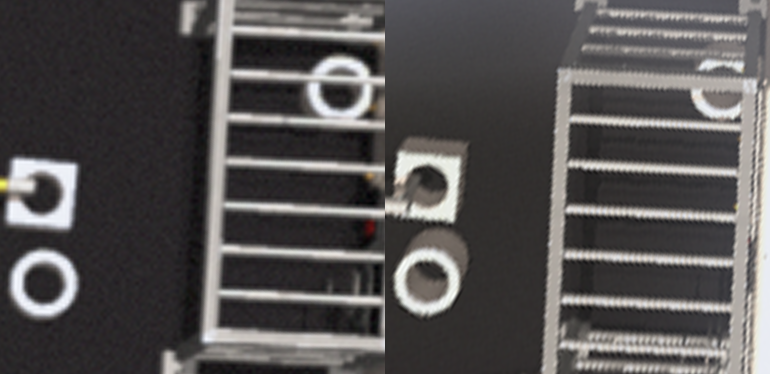

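Now the far collar at (0.700,-0.358).

>>> move_arm(xyz=[[0,-0.01,0.005],[0,-0.012,0.025],[0,-0.012,0.043],[0.02,-0.012,0.043],[0.05,-0.03,0.043],[0.08,-0.055,0.041],[0.095,-0.085,0.039],[0.095,-0.115,0.038]], delta_rot=[[0,0,0],[0,0,0],[0,0,0],[0,0,0],[0,0,0],[0,0,0],[0,0,0],[0,0,0]], gripper=[0,0,0,0,0,0,0,0])

```text
time_s: 23.03
tcp_pos: [0.7153, 0.0102, 0.0715]
orientation: [2.287, 2.15, 0.003]
contact_force: [-0.2, -0.2, -1.6]
grip_width: 0.29
```

```bash
python3 -c "
from h import *
st(); bay('b14')
"
```

```text
t 23.03 tcp [0.7153 0.0102 0.0715] yawY -0.0615 z [ 0.003 -0.001 -1.   ] q [-0.15  0.65  1.32 -0.    1.17 -0.09] F [-0.2 -0.2 -1.6] M [-0.08  0.03  0.04] g 0.0255
top collar_a [(0.54, [0.524, -0.0915, 0.007]), (0.5, [0.7023, -0.3612, -0.0]), (0.47, [0.7009, -0.1885, 0.0495])]
top square_flange [(0.76, [0.6057, -0.0897, 0.0003]), (0.68, [0.4348, 0.409, 0.1529]), (0.5, [0.396, 0.4282, 0.1192])]
top hook_tip [(0.55, [0.7021, -0.1914, 0.0491])]
scene collar_a [(0.85, [0.5249, -0.087, -0.0004])]
scene square_flange [(0.76, [0.6015, -0.0829, -0.0032])]
scene hook_tip [(0.56, [0.6994, -0.1881, 0.0431])]
```

View pics/b14.png

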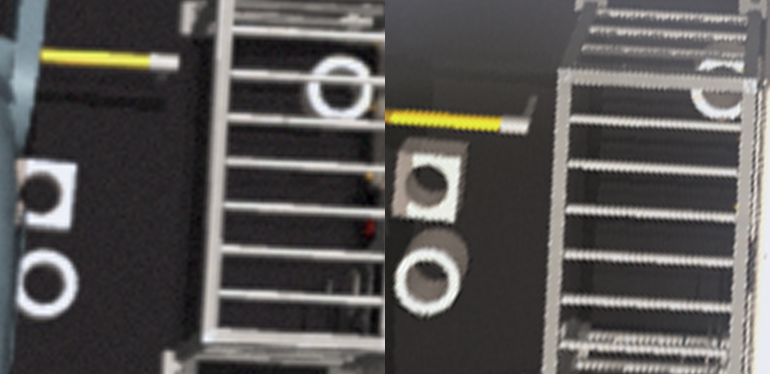

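>>> move_arm(xyz=[[0,-0.025,0],[-0.001,-0.055,0],[-0.001,-0.085,0],[-0.001,-0.115,0],[-0.001,-0.14,0],[-0.001,-0.155,0],[-0.001,-0.16,0],[-0.001,-0.16,0]], delta_rot=[[0,0,0],[0,0,0],[0,0,0],[0,0,0],[0,0,0],[0,0,0],[0,0,0],[0,0,0]], gripper=[0,0,0,0,0,0,0,0])

```text
time_s: 24.1
tcp_pos: [0.7114, -0.1474, 0.0708]
orientation: [-2.29, -2.151, -0.0]
contact_force: [0.0, 0.5, -0.7]
grip_width: 0.287
```

>>> move_arm(xyz=[[0,0,-0.01],[0,0,-0.02],[0,0,-0.03],[0,0,-0.038],[0,0,-0.038],[0,0,-0.038],[0,0,-0.038],[0,0,-0.038]], delta_rot=[[0,0,0],[0,0,0],[0,0,0],[0,0,0],[0,0,0],[0,0,0],[0,0,0],[0,0,0]], gripper=[0,0,0,0,0,0,0,0])

```text
time_s: 24.77
tcp_pos: [0.7119, -0.1472, 0.0334]
orientation: [2.288, 2.151, 0.001]
contact_force: [0.6, -0.3, -1.9]
grip_width: 0.29
```

```bash
python3 -c "
from h import *
st(); bay('b15')
"
```

```text
t 24.77 tcp [ 0.7119 -0.1472  0.0334] yawY -0.0614 z [ 0.001 -0.    -1.   ] q [-0.37  0.72  1.29  0.    1.13 -0.31] F [ 0.6 -0.3 -1.9] M [-0.06  0.05  0.01] g 0.0256
top collar_a [(0.44, [0.7055, -0.3592, -0.0003])]
top square_flange []
top hook_tip [(0.43, [0.6977, -0.3488, 0.0116])]
scene collar_a [(0.77, [0.6935, -0.3577, -0.0063]), (0.58, [0.5224, -0.085, -0.0068])]
scene square_flange [(0.22, [0.6092, -0.2186, -0.0001])]
scene hook_tip [(0.77, [0.702, -0.3436, 0.0096])]
```

View pics/b15.png

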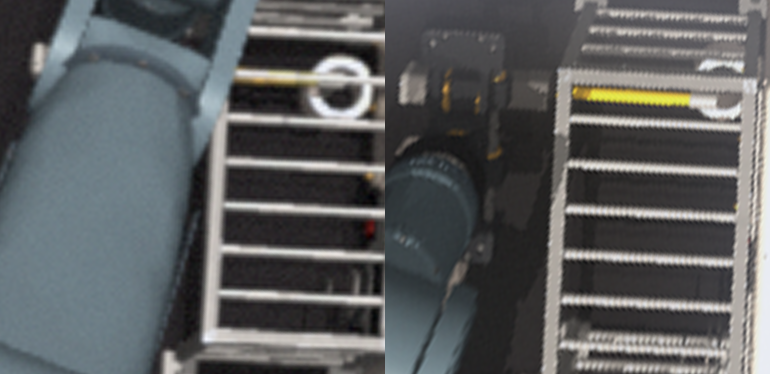

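The leg is inside the bore with no contact force. Pulling, easing slightly toward -x away from the blank flange.

>>> move_arm(xyz=[[0,0.012,0],[0,0.03,0],[0,0.045,0],[0,0.06,0],[0,0.08,0],[-0.002,0.1,0],[-0.004,0.12,0],[-0.006,0.14,0]], delta_rot=[[0,0,0],[0,0,0],[0,0,0],[0,0,0],[0,0,0],[0,0,0],[0,0,0],[0,0,0]], gripper=[0,0,0,0,0,0,0,0])

```text
time_s: 25.83
tcp_pos: [0.705, -0.0043, 0.0328]
orientation: [-2.287, -2.154, 0.0]
contact_force: [0.0, 0.4, -1.1]
grip_width: 0.288
```

>>> move_arm(xyz=[[-0.001,0.015,0],[-0.002,0.035,0],[-0.003,0.055,0],[-0.004,0.075,0],[-0.005,0.095,0],[-0.006,0.115,0],[-0.006,0.128,0],[-0.006,0.135,0]], delta_rot=[[0,0,0],[0,0,0],[0,0,0],[0,0,0],[0,0,0],[0,0,0],[0,0,0],[0,0,0]], gripper=[0,0,0,0,0,0,0,0])

```text
time_s: 26.5
tcp_pos: [0.6988, 0.1307, 0.0327]
orientation: [-2.286, -2.155, 0.0]
contact_force: [-0.5, -1.3, -2.1]
grip_width: 0.291
```

```bash
python3 -c "
from h import *
st(); bay('b16')
"
```

```text
t 26.5 tcp [0.6988 0.1307 0.0327] yawY -0.059 z [-0.  0. -1.] q [0.02 0.69 1.34 0.   1.11 0.08] F [-0.5 -1.3 -2.1] M [-0.27  0.07  0.02] g 0.0256
top collar_a [(0.69, [0.5236, -0.0901, 0.0033]), (0.47, [0.6927, -0.0871, -0.0022])]
top square_flange [(0.81, [0.6054, -0.0892, 0.0013])]
top hook_tip [(0.68, [0.6886, -0.0732, 0.0102])]
scene collar_a [(0.93, [0.5194, -0.0875, -0.0028]), (0.59, [0.6045, -0.0807, -0.0013]), (0.57, [0.6847, -0.0846, -0.0008])]
scene square_flange [(0.57, [0.6844, -0.0822, -0.0038]), (0.56, [0.6046, -0.0808, -0.0017])]
scene hook_tip [(0.98, [0.6894, -0.0728, 0.0081]), (0.43, [0.6094, -0.2172, -0.0024])]
```

View pics/b16.png

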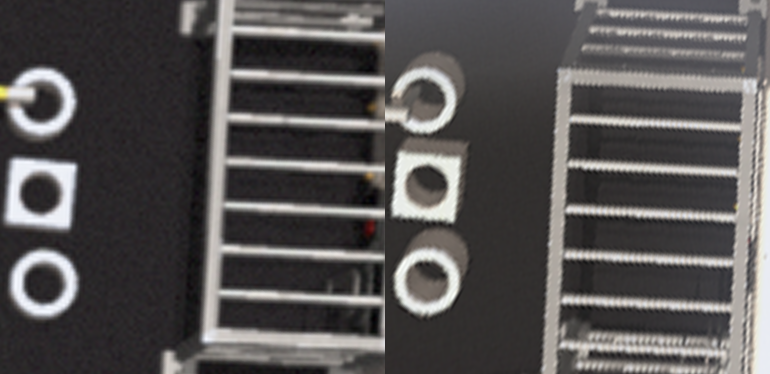

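All three parts are out. Returning the rod to the cradle.

>>> move_arm(xyz=[[0,-0.01,0.005],[0,-0.012,0.03],[0,-0.012,0.065],[0,-0.012,0.1],[-0.01,-0.005,0.13],[-0.05,0.01,0.134],[-0.09,0.02,0.134],[-0.13,0.025,0.134]], delta_rot=[[0,0,0],[0,0,0],[0,0,0],[0,0,0],[0,0,0],[0,0,0],[0,0,0],[0,0,0]], gripper=[0,0,0,0,0,0,0,0])

```text
time_s: 27.57
tcp_pos: [0.5687, 0.1525, 0.1681]
orientation: [2.288, 2.15, 0.004]
contact_force: [0.7, -0.2, -0.8]
grip_width: 0.289
```

>>> move_arm(xyz=[[-0.03,0,0],[-0.06,0,0],[-0.09,0,0],[-0.12,0,0],[-0.145,0,0],[-0.158,0,0],[-0.16,0,0],[-0.16,0,0]], delta_rot=[[0,0,0],[0,0,0],[0,0,0],[0,0,0],[0,0,0],[0,0,0],[0,0,0],[0,0,0]], gripper=[0,0,0,0,0,0,0,0])

```text
time_s: 28.23
tcp_pos: [0.4096, 0.1524, 0.1674]
orientation: [2.288, 2.151, 0.002]
contact_force: [0.7, -0.1, -0.7]
grip_width: 0.295
```

```bash
python3 -c "
from h import *
st()
for c in ('top','scene'):
  p=shot(c)
  for t in ('hook','hook_tip','cradle_seat'): print(t,find(p,t))
"
```

```text
t 28.23 tcp [0.4096 0.1524 0.1674] yawY -0.0621 z [ 0.002 -0.    -1.   ] q [ 0.08 -0.06  2.01 -0.    1.19  0.15] F [ 0.7 -0.1 -0.7] M [-0.1   0.04  0.04] g 0.026
hook []
hook_tip []
cradle_seat [(0.93, [0.4147, 0.153, 0.0808]), (0.57, [0.3445, -0.1822, 0.0013])]
hook []
hook_tip [(0.82, [0.4019, -0.0448, 0.1412])]
cradle_seat [(0.86, [0.4109, 0.1543, 0.0729]), (0.36, [0.2737, -0.3752, 0.0016])]
```

>>> move_arm(xyz=[[-0.001,0.003,-0.02],[-0.001,0.003,-0.04],[-0.001,0.003,-0.06],[-0.001,0.003,-0.08],[-0.001,0.003,-0.095],[-0.001,0.003,-0.105],[-0.001,0.003,-0.11],[-0.001,0.003,-0.11]], delta_rot=[[0,0,0],[0,0,0],[0,0,0],[0,0,0],[0,0,0],[0,0,0],[0,0,0],[0,0,0]], gripper=[0,0,0,0,0,0,0,0])

```text
time_s: 29.3
tcp_pos: [0.4082, 0.1559, 0.057]
orientation: [-2.288, -2.152, 0.002]
contact_force: [0.4, -0.4, -0.8]
grip_width: 0.287
```

```bash
python3 -c "
from h import *
st()"
```

```text
t 29.3 tcp [0.4082 0.1559 0.057 ] yawY -0.0612 z [-0.002 -0.    -1.   ] q [ 0.09  0.14  2.07 -0.    0.92  0.15] F [ 0.4 -0.4 -0.8] M [-0.03  0.09 -0.02] g 0.0253
```

Back at the original pose. Release gently and rise.

>>> move_arm(xyz=[[0,0,0],[0,0,0],[0,0,0],[0,0,0],[0,0,0.02],[0,0,0.06],[0,0,0.1],[0,0,0.14]], delta_rot=[[0,0,0],[0,0,0],[0,0,0],[0,0,0],[0,0,0],[0,0,0],[0,0,0],[0,0,0]], gripper=[0.06,0.06,0.06,0.06,0.06,0.06,0.06,0.06])

```text
time_s: 29.97
tcp_pos: [0.4077, 0.1558, 0.1982]
orientation: [-2.288, -2.152, 0.001]
contact_force: [1.0, 0.8, 0.5]
grip_width: 0.68
```

>>> move_arm(xyz=[[0.02,-0.04,0.02],[0.04,-0.08,0.04],[0.06,-0.12,0.06],[0.09,-0.15,0.07],[0.12,-0.18,0.07],[0.14,-0.2,0.07],[0.15,-0.22,0.07],[0.15,-0.22,0.07]], delta_rot=[[0,0,0],[0,0,0],[0,0,0],[0,0,0],[0,0,0],[0,0,0],[0,0,0],[0,0,0]], gripper=[0.088,0.088,0.088,0.088,0.088,0.088,0.088,0.088])

```text
time_s: 30.63
tcp_pos: [0.5608, -0.0692, 0.2667]
orientation: [2.292, 2.145, -0.0]
contact_force: [-0.2, 0.5, 0.1]
grip_width: 0.997
```

```bash
python3 -c "
from h import *
st()
p=shot('top','t17')
for t in ('hook','hook_tip','cradle_seat'): print(t,find(p,t))
p=shot('scene','s17')
for t in ('hook','hook_tip','cradle_seat'): print(t,find(p,t))
p=shot('wrist','w17')
for t in ('collar_a','square_flange'): print(t,find(p,t))
rect(p,.44,.78,-.2,.02,.03,'r17',2000)
"
```

```text
t 30.63 tcp [ 0.5608 -0.0692  0.2667] yawY -0.0659 z [ 0.001 -0.002 -1.   ] q [-0.33  0.13  1.6  -0.    1.4  -0.27] F [-0.2  0.5  0.1] M [-0.1   0.1  -0.01] g 0.0879
hook [(0.62, [0.4086, 0.1543, 0.0753]), (0.22, [0.3977, 0.424, 0.1171])]
hook_tip [(0.72, [0.4107, 0.1554, 0.0765])]
cradle_seat [(0.95, [0.412, 0.1507, 0.0764])]
hook [(0.61, [0.4079, 0.1575, 0.0754]), (0.2, [0.5897, 0.4935, -0.0028])]
hook_tip [(0.72, [0.3984, -0.043, 0.0325])]
cradle_seat [(0.9, [0.4071, 0.1543, 0.0738]), (0.49, [0.3992, -0.0427, 0.0304])]
collar_a [(0.91, [0.5195, -0.0899, 0.0004]), (0.76, [0.6931, -0.0834, 0.0033])]
square_flange [(0.66, [0.6085, -0.0854, 0.0012])]
```

View pics/s17.png

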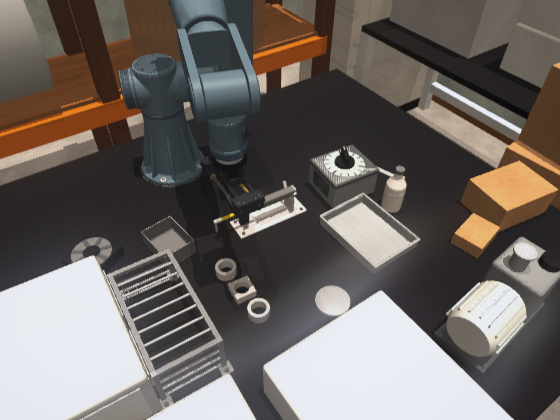

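View pics/w17.png

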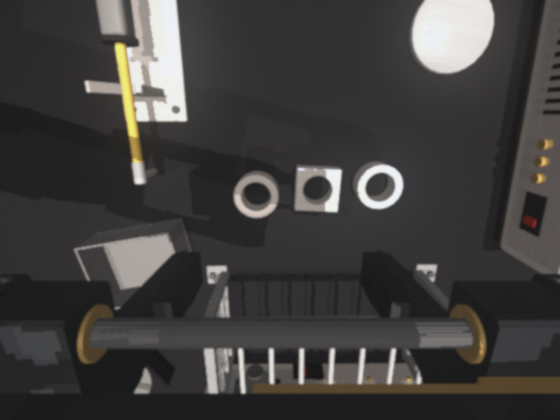

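View pics/r17.png

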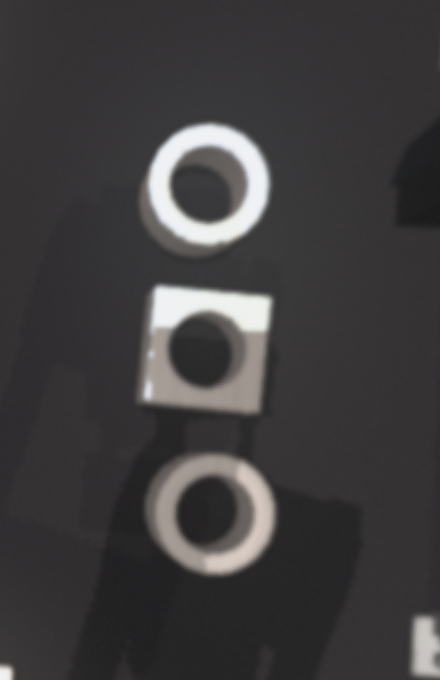

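The rod is home. Parts at z=0.03:

| Part | Centre | Note |
|---|---|---|
| Collar A | (0.523,-0.0875) | |
| Square flange | (0.6055,-0.0835) | yaw about -0.085 |
| Collar B | (0.688,-0.085) | |

I'll turn the jaws along y and pick collar A first.

>>> move_arm(xyz=[[-0.01,-0.005,0],[-0.02,-0.01,-0.02],[-0.03,-0.015,-0.05],[-0.038,-0.018,-0.08],[-0.038,-0.018,-0.11],[-0.038,-0.018,-0.12],[-0.038,-0.018,-0.12],[-0.038,-0.018,-0.12]], delta_rot=[[0,0,7],[0,0,14],[0,0,21],[0,0,28],[0,0,35],[0,0,42],[0,0,49],[0,0,56]], gripper=[0.088,0.088,0.088,0.088,0.088,0.088,0.088,0.088])

```text
time_s: 31.85
tcp_pos: [0.5194, -0.0816, 0.1454]
orientation: [-1.0, -2.975, -0.0]
contact_force: [0.6, -0.4, -0.1]
grip_width: 0.999
```

>>> move_arm(xyz=[[0,0,0],[0,0,0],[0,0,0],[0,0,-0.02],[0,0,-0.05],[0,0,-0.07],[0,0,-0.08],[0,0,-0.08]], delta_rot=[[0,0,7],[0,0,14],[0,0,21],[0,0,28],[0,0,33],[0,0,33],[0,0,33],[0,0,33]], gripper=[0.088,0.088,0.088,0.088,0.088,0.088,0.088,0.088])

```text
time_s: 32.52
tcp_pos: [0.5186, -0.0813, 0.0645]
orientation: [-0.124, -3.135, -0.002]
contact_force: [-0.3, 0.0, -0.2]
grip_width: 0.999
```

```bash
python3 -c "
from h import *
st()
p=shot('scene')
for t in ('collar_a','square_flange'): print(t,find(p,t))
p=shot('wrist','w18')
"
```

```text
t 32.52 tcp [ 0.5186 -0.0813  0.0645] yawY 1.4914 z [-0.004  0.002 -1.   ] q [-0.38  0.3   1.85 -0.    0.99 -1.87] F [-0.3  0.  -0.2] M [ 0.03 -0.07  0.01] g 0.088
collar_a [(0.87, [0.6841, -0.0851, -0.0051]), (0.73, [0.5208, -0.0892, -0.0044])]
square_flange [(0.71, [0.5995, -0.0828, -0.0024]), (0.65, [0.4096, 0.1565, 0.0762])]
```

View pics/w18.png

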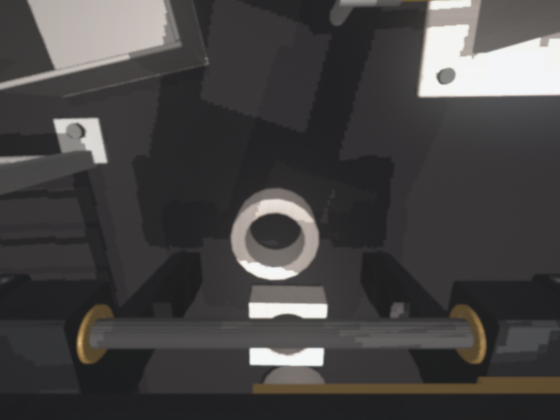

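>>> move_arm(xyz=[[0.004,-0.005,0],[0.004,-0.005,-0.02],[0.004,-0.005,-0.04],[0.004,-0.005,-0.054],[0.004,-0.005,-0.058],[0.004,-0.005,-0.058],[0.004,-0.005,-0.058],[0.004,-0.005,-0.058]], delta_rot=[[0,0,0],[0,0,0],[0,0,0],[0,0,0],[0,0,0],[0,0,0],[0,0,0],[0,0,0]], gripper=[0.088,0.088,0.088,0.088,0.088,0.088,0.04,0.04], force=20)

```text
time_s: 33.38
tcp_pos: [0.5255, -0.0876, 0.01]
orientation: [0.124, 3.137, -0.001]
contact_force: [0.3, -1.0, 0.1]
grip_width: 0.874
```

>>> move_arm(xyz=[[0,0,0],[0,0,0],[0,0,0],[0,0,0],[0,0,0.02],[0,0,0.05],[0,0,0.09],[0,0,0.12]], delta_rot=[[0,0,0],[0,0,0],[0,0,0],[0,0,0],[0,0,0],[0,0,0],[0,0,0],[0,0,0]], gripper=[0.04,0.04,0.04,0.04,0.04,0.04,0.04,0.04])

```text
time_s: 34.05
tcp_pos: [0.5243, -0.0871, 0.1307]
orientation: [0.124, 3.139, -0.0]
contact_force: [1.3, -0.6, -1.8]
grip_width: 0.672
```

```bash
python3 -c "
from h import *
st()
p=shot('top'); rect(p,.48,.82,.2,.52,.0,'r19',1800)
"
```

```text
t 34.05 tcp [ 0.5243 -0.0871  0.1307] yawY 1.4919 z [ 0. -0. -1.] q [-0.39  0.21  1.81 -0.    1.12 -1.88] F [ 1.3 -0.6 -1.8] M [-0.07 -0.13 -0.02] g 0.0592
```

View pics/r19.png

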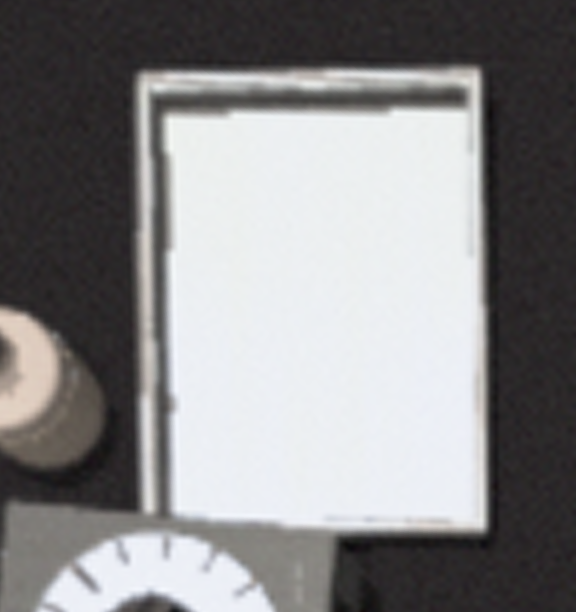

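Collar held (59 mm). The tray is centred at (0.643,0.340). Carrying it to (0.577,0.340).

>>> move_arm(xyz=[[0.01,0.03,0.01],[0.02,0.065,0.02],[0.03,0.1,0.02],[0.035,0.135,0.02],[0.04,0.17,0.02],[0.045,0.205,0.02],[0.05,0.24,0.02],[0.053,0.275,0.02]], delta_rot=[[0,0,0],[0,0,1],[0,0,2],[0,0,3],[0,0,4],[0,0,4],[0,0,4],[0,0,4]], gripper=[0.04,0.04,0.04,0.04,0.04,0.04,0.04,0.04])

```text
time_s: 34.77
tcp_pos: [0.5772, 0.1896, 0.1482]
orientation: [-0.014, -3.141, 0.0]
contact_force: [0.9, 0.8, -1.1]
grip_width: 0.673
```

>>> move_arm(xyz=[[0,0.035,0],[0,0.07,0],[0,0.105,0],[0,0.135,0],[0,0.15,-0.01],[0,0.152,-0.03],[0,0.152,-0.06],[0,0.152,-0.08]], delta_rot=[[0,0,0],[0,0,0],[0,0,0],[0,0,0],[0,0,0],[0,0,0],[0,0,0],[0,0,0]], gripper=[0.04,0.04,0.04,0.04,0.04,0.04,0.04,0.04])

```text
time_s: 35.43
tcp_pos: [0.576, 0.3403, 0.066]
orientation: [-0.012, -3.14, 0.001]
contact_force: [-0.5, -0.3, -1.4]
grip_width: 0.668
```

```bash
python3 -c "
from h import *
st()
p=shot('wrist','w20')
p=shot('scene','s20');print(find(p,'tray'))
"
```

```text
t 35.43 tcp [0.576  0.3403 0.066 ] yawY 1.563 z [-0.002 -0.001 -1.   ] q [ 0.36  0.57  1.46 -0.    1.11 -1.21] F [-0.5 -0.3 -1.4] M [0.02 0.03 0.01] g 0.0589
[(0.72, [0.638, 0.3445, -0.0018])]
```

View pics/w20.png

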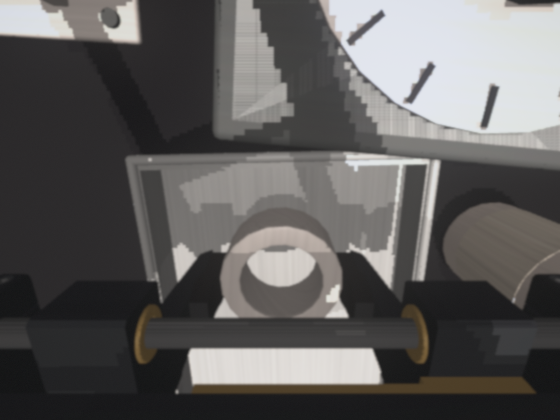

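View pics/s20.png

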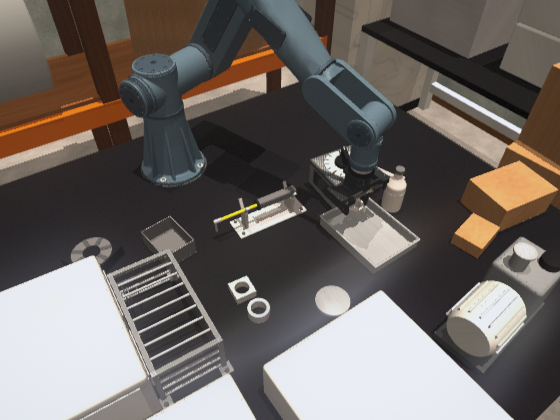

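>>> move_arm(xyz=[[0,0,-0.02],[0,0,-0.04],[0,0,-0.05],[0,0,-0.051],[0,0,-0.051],[0,0,-0.051],[0,0,-0.051],[0,0,-0.051]], delta_rot=[[0,0,0],[0,0,0],[0,0,0],[0,0,0],[0,0,0],[0,0,0],[0,0,0],[0,0,0]], gripper=[0.04,0.04,0.04,0.04,0.04,0.04,0.078,0.078])

```text
time_s: 36.25
tcp_pos: [0.5785, 0.3403, 0.0195]
orientation: [0.014, 3.139, 0.002]
contact_force: [-0.2, 0.5, 0.4]
grip_width: 0.8
```

>>> move_arm(xyz=[[0,0,0],[0,0,0.01],[0,0,0.04],[0,0,0.08],[0,-0.02,0.11],[0.01,-0.05,0.13],[0.01,-0.09,0.13],[0.02,-0.13,0.13]], delta_rot=[[0,0,0],[0,0,0],[0,0,0],[0,0,0],[0,0,0],[0,0,0],[0,0,-2],[0,0,-4]], gripper=[0.078,0.078,0.078,0.078,0.088,0.088,0.088,0.088])

```text
time_s: 36.92
tcp_pos: [0.5978, 0.2099, 0.1514]
orientation: [0.122, 3.135, 0.002]
contact_force: [1.2, 0.1, -0.3]
grip_width: 1.001
```

```bash
python3 -c "
from h import *
st()
p=shot('scene','s21')
for t in ('collar_a','square_flange'): print(t,find(p,t))
"
```

```text
t 36.92 tcp [0.5978 0.2099 0.1514] yawY 1.4929 z [ 0.005  0.001 -1.   ] q [ 0.15  0.39  1.53  0.    1.22 -1.34] F [ 1.2  0.1 -0.3] M [ 0.02 -0.03 -0.01] g 0.0882
collar_a [(0.87, [0.6835, -0.0841, -0.0016]), (0.81, [0.576, 0.3378, 0.0008])]
square_flange [(0.63, [0.6028, -0.0824, -0.004])]
```

View pics/s21.png

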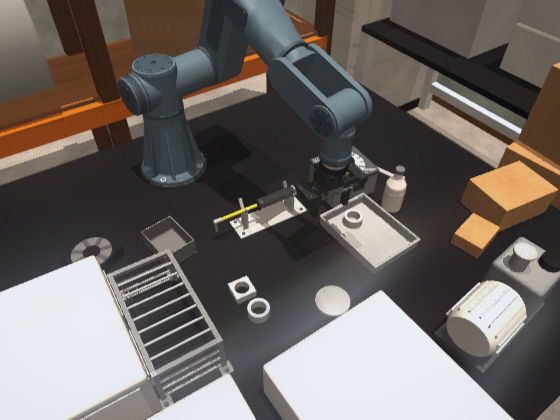

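Collar A lies in the tray (scene image 352,216). Next the square flange.

>>> move_arm(xyz=[[0.001,-0.035,0],[0.003,-0.075,0],[0.005,-0.115,0],[0.006,-0.155,0],[0.007,-0.195,0],[0.007,-0.235,-0.01],[0.007,-0.27,-0.03],[0.007,-0.29,-0.05]], delta_rot=[[0,0,0],[0,0,0],[0,0,0],[0,0,0],[0,0,0],[0,0,0],[0,0,0],[0,0,0]], gripper=[0.088,0.088,0.088,0.088,0.088,0.088,0.088,0.088])

```text
time_s: 37.73
tcp_pos: [0.6056, -0.0828, 0.0988]
orientation: [0.125, 3.136, -0.002]
contact_force: [0.3, -0.0, -0.5]
grip_width: 0.994
```

>>> move_arm(xyz=[[0,-0.003,-0.01],[0,-0.003,-0.03],[0,-0.003,-0.03],[0,-0.003,-0.03],[0,-0.003,-0.03],[0,-0.003,-0.03],[0,-0.003,-0.03],[0,-0.003,-0.03]], delta_rot=[[0,0,0],[0,0,0],[0,0,0],[0,0,0],[0,0,0],[0,0,0],[0,0,0],[0,0,0]], gripper=[0.088,0.088,0.088,0.088,0.088,0.088,0.088,0.088])

```text
time_s: 38.4
tcp_pos: [0.6051, -0.0828, 0.0689]
orientation: [0.123, 3.137, -0.001]
contact_force: [0.1, -0.5, 0.4]
grip_width: 1.0
```

```bash
python3 -c "
from h import *
st()
p=shot('wrist','w22')
for t in ('collar_a','square_flange'): print(t,find(p,t))
"
```

```text
t 38.4 tcp [ 0.6051 -0.0828  0.0689] yawY 1.4926 z [ 0.002 -0.001 -1.   ] q [-0.33  0.45  1.63  0.    1.06 -1.82] F [ 0.1 -0.5  0.4] M [ 0.04 -0.01 -0.02] g 0.0881
collar_a [(0.73, [0.69, -0.0835, -0.0014])]
square_flange [(0.61, [0.6081, -0.0828, -0.0014])]
```

View pics/w22.png

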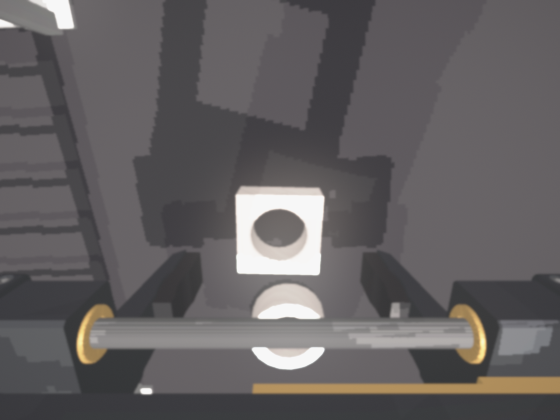

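>>> move_arm(xyz=[[0,0,-0.02],[0,0,-0.04],[0,0,-0.055],[0,0,-0.061],[0,0,-0.061],[0,0,-0.061],[0,0,-0.061],[0,0,-0.061]], delta_rot=[[0,0,0],[0,0,0],[0,0,0],[0,0,0],[0,0,0],[0,0,0],[0,0,0],[0,0,0]], gripper=[0.088,0.088,0.088,0.088,0.088,0.088,0.04,0.04], force=20)

```text
time_s: 39.22
tcp_pos: [0.6054, -0.0835, 0.008]
orientation: [0.124, 3.137, -0.001]
contact_force: [0.6, 0.4, 0.5]
grip_width: 0.874
```

>>> move_arm(xyz=[[0,0,0],[0,0,0],[0,0,0],[0,0,0],[0,0,0.02],[0,0,0.05],[0,0,0.09],[0,0,0.12]], delta_rot=[[0,0,0],[0,0,0],[0,0,0],[0,0,0],[0,0,0],[0,0,0],[0,0,0],[0,0,0]], gripper=[0.04,0.04,0.04,0.04,0.04,0.04,0.04,0.04])

```text
time_s: 39.88
tcp_pos: [0.6043, -0.083, 0.1285]
orientation: [-0.124, -3.139, -0.0]
contact_force: [1.4, -0.2, -0.4]
grip_width: 0.656
```

```bash
python3 -c "
from h import *
st()"
```

```text
t 39.88 tcp [ 0.6043 -0.083   0.1285] yawY 1.4918 z [-0.  0. -1.] q [-0.33  0.37  1.6   0.    1.17 -1.82] F [ 1.4 -0.2 -0.4] M [ 0.   -0.1   0.03] g 0.0578
```

>>> move_arm(xyz=[[0.01,0.03,0.01],[0.02,0.065,0.02],[0.03,0.1,0.02],[0.035,0.135,0.02],[0.04,0.17,0.02],[0.043,0.205,0.02],[0.043,0.24,0.02],[0.043,0.275,0.02]], delta_rot=[[0,0,0],[0,0,1],[0,0,2],[0,0,3],[0,0,4],[0,0,4],[0,0,4],[0,0,4]], gripper=[0.04,0.04,0.04,0.04,0.04,0.04,0.04,0.04])

```text
time_s: 40.55
tcp_pos: [0.6468, 0.1936, 0.1461]
orientation: [-0.014, -3.14, 0.0]
contact_force: [-0.4, 0.5, -1.5]
grip_width: 0.657
```

>>> move_arm(xyz=[[0,0.035,0],[0,0.07,0],[0,0.105,0],[0,0.135,0],[0,0.147,-0.01],[0,0.148,-0.03],[0,0.148,-0.06],[0,0.148,-0.08]], delta_rot=[[0,0,0],[0,0,0],[0,0,0],[0,0,0],[0,0,0],[0,0,0],[0,0,0],[0,0,0]], gripper=[0.04,0.04,0.04,0.04,0.04,0.04,0.04,0.04])

```text
time_s: 41.22
tcp_pos: [0.6459, 0.3394, 0.0634]
orientation: [-0.013, -3.139, 0.002]
contact_force: [-0.5, 0.2, -1.4]
grip_width: 0.658
```

```bash
python3 -c "
from h import *
st()
p=shot('wrist','w23')"
```

```text
t 41.22 tcp [0.6459 0.3394 0.0634] yawY 1.5624 z [-0.003 -0.001 -1.   ] q [ 0.32  0.69  1.28 -0.    1.18 -1.24] F [-0.5  0.2 -1.4] M [-0.    0.05 -0.  ] g 0.058
```

View pics/w23.png

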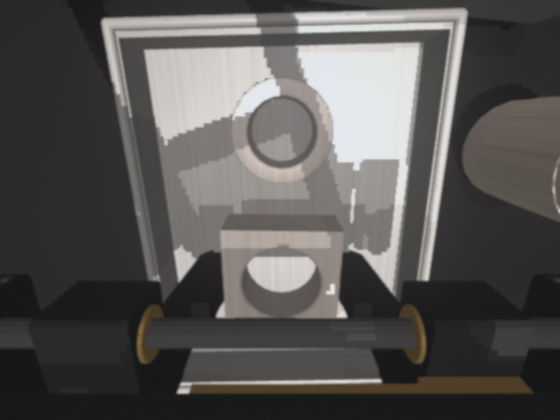

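>>> move_arm(xyz=[[0.002,0,-0.02],[0.002,0,-0.04],[0.002,0,-0.05],[0.002,0,-0.051],[0.002,0,-0.051],[0.002,0,-0.051],[0.002,0,-0.051],[0.002,0,-0.051]], delta_rot=[[0,0,0],[0,0,0],[0,0,0],[0,0,0],[0,0,0],[0,0,0],[0,0,0],[0,0,0]], gripper=[0.04,0.04,0.04,0.04,0.04,0.04,0.078,0.078])

```text
time_s: 41.93
tcp_pos: [0.6506, 0.3403, 0.0178]
orientation: [0.014, 3.139, 0.002]
contact_force: [-0.1, 0.6, 0.3]
grip_width: 0.782
```

>>> move_arm(xyz=[[0,0,0],[0,0,0.01],[0,0,0.04],[0,0,0.08],[0,-0.02,0.11],[0.01,-0.05,0.13],[0.02,-0.09,0.13],[0.03,-0.13,0.13]], delta_rot=[[0,0,0],[0,0,0],[0,0,0],[0,0,0],[0,0,0],[0,0,0],[0,0,0],[0,0,0]], gripper=[0.078,0.078,0.078,0.078,0.088,0.088,0.088,0.088])

```text
time_s: 42.6
tcp_pos: [0.681, 0.2098, 0.1502]
orientation: [0.01, 3.135, 0.001]
contact_force: [0.1, -0.4, 0.2]
grip_width: 1.0
```

```bash
python3 -c "
from h import *
st()
p=shot('scene','s24')
for t in ('collar_a','square_flange'): print(t,find(p,t))
"
```

```text
t 42.6 tcp [0.681  0.2098 0.1502] yawY 1.5641 z [ 0.006  0.001 -1.   ] q [ 0.13  0.55  1.3  -0.    1.28 -1.43] F [ 0.1 -0.4  0.2] M [-0.01  0.01 -0.03] g 0.0881
collar_a [(0.73, [0.6839, -0.0846, -0.0045]), (0.45, [0.5766, 0.3398, 0.0037])]
square_flange [(0.92, [0.6484, 0.3442, 0.0004])]
```

>>> move_arm(xyz=[[0.001,-0.035,0],[0.003,-0.075,0],[0.005,-0.115,0],[0.006,-0.155,0],[0.006,-0.195,0],[0.006,-0.235,-0.01],[0.006,-0.27,-0.03],[0.006,-0.293,-0.05]], delta_rot=[[0,0,0],[0,0,0],[0,0,0],[0,0,0],[0,0,0],[0,0,0],[0,0,0],[0,0,0]], gripper=[0.088,0.088,0.088,0.088,0.088,0.088,0.088,0.088])

```text
time_s: 43.42
tcp_pos: [0.6864, -0.0857, 0.0971]
orientation: [0.016, 3.138, -0.002]
contact_force: [-0.5, -0.4, -0.3]
grip_width: 0.998
```

>>> move_arm(xyz=[[0,-0.002,-0.01],[0,-0.002,-0.03],[0,-0.002,-0.03],[0,-0.002,-0.03],[0,-0.002,-0.03],[0,-0.002,-0.03],[0,-0.002,-0.03],[0,-0.002,-0.03]], delta_rot=[[0,0,0],[0,0,0],[0,0,0],[0,0,0],[0,0,0],[0,0,0],[0,0,0],[0,0,0]], gripper=[0.088,0.088,0.088,0.088,0.088,0.088,0.088,0.088])

```text
time_s: 44.08
tcp_pos: [0.6861, -0.0847, 0.067]
orientation: [0.013, 3.14, -0.001]
contact_force: [0.3, -1.0, 0.7]
grip_width: 1.0
```

```bash
python3 -c "
from h import *
st()
p=shot('wrist','w25')
for t in ('collar_a',): print(t,find(p,t))
"
```

```text
t 44.08 tcp [ 0.6861 -0.0847  0.067 ] yawY 1.5624 z [ 0.002 -0.001 -1.   ] q [-0.29  0.61  1.4   0.    1.13 -1.86] F [ 0.3 -1.   0.7] M [ 0.02 -0.03  0.02] g 0.0881
collar_a [(0.83, [0.6954, -0.0843, 0.0009])]
```

View pics/w25.png

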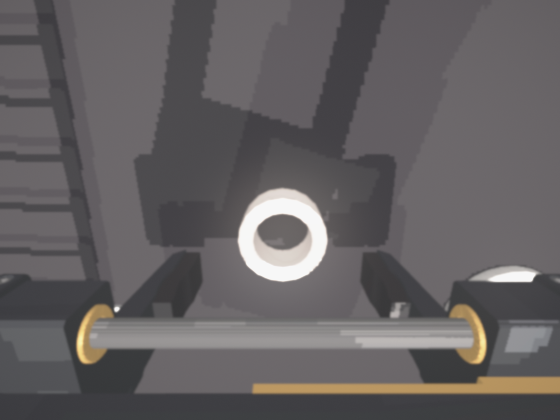

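>>> move_arm(xyz=[[0.003,0,-0.02],[0.003,0,-0.04],[0.003,0,-0.055],[0.003,0,-0.06],[0.003,0,-0.06],[0.003,0,-0.06],[0.003,0,-0.06],[0.003,0,-0.06]], delta_rot=[[0,0,0],[0,0,0],[0,0,0],[0,0,0],[0,0,0],[0,0,0],[0,0,0],[0,0,0]], gripper=[0.088,0.088,0.088,0.088,0.088,0.088,0.04,0.04], force=20)

```text
time_s: 44.85
tcp_pos: [0.6893, -0.0854, 0.0072]
orientation: [0.014, 3.139, -0.001]
contact_force: [-0.0, 0.3, -0.0]
grip_width: 0.867
```

>>> move_arm(xyz=[[0,0,0],[0,0,0],[0,0,0],[0,0,0],[0,0,0.02],[0,0,0.05],[0,0,0.09],[0,0,0.12]], delta_rot=[[0,0,0],[0,0,0],[0,0,0],[0,0,0],[0,0,0],[0,0,0],[0,0,0],[0,0,0]], gripper=[0.04,0.04,0.04,0.04,0.04,0.04,0.04,0.04])

```text
time_s: 45.52
tcp_pos: [0.6883, -0.0851, 0.1275]
orientation: [0.014, 3.142, -0.0]
contact_force: [1.0, 0.3, -0.7]
grip_width: 0.662
```

```bash
python3 -c "
from h import *
st()
p=shot('top'); rect(p,.48,.82,.2,.52,.03,'r26',1800)"
```

```text
t 45.52 tcp [ 0.6883 -0.0851  0.1275] yawY 1.5616 z [ 0. -0. -1.] q [-0.29  0.54  1.36 -0.    1.24 -1.86] F [ 1.   0.3 -0.7] M [-0.   -0.05 -0.03] g 0.0583
```

View pics/r26.png

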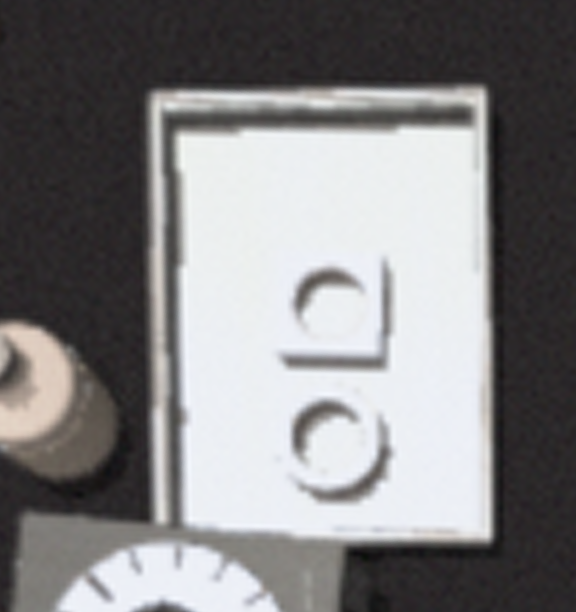

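Width 58 mm, held. Placing at (0.722,0.340).

>>> move_arm(xyz=[[0.01,0.03,0.01],[0.02,0.065,0.02],[0.03,0.1,0.02],[0.034,0.135,0.02],[0.034,0.17,0.02],[0.034,0.205,0.02],[0.034,0.24,0.02],[0.034,0.275,0.02]], delta_rot=[[0,0,0],[0,0,0],[0,0,0],[0,0,0],[0,0,0],[0,0,0],[0,0,0],[0,0,0]], gripper=[0.04,0.04,0.04,0.04,0.04,0.04,0.04,0.04])

```text
time_s: 46.23
tcp_pos: [0.7217, 0.1915, 0.1448]
orientation: [-0.014, -3.14, 0.0]
contact_force: [0.1, -0.8, -2.2]
grip_width: 0.663
```

>>> move_arm(xyz=[[0,0.035,0],[0,0.07,0],[0,0.105,0],[0,0.135,0],[0,0.149,-0.01],[0,0.15,-0.03],[0,0.15,-0.06],[0,0.15,-0.08]], delta_rot=[[0,0,0],[0,0,0],[0,0,0],[0,0,0],[0,0,0],[0,0,0],[0,0,0],[0,0,0]], gripper=[0.04,0.04,0.04,0.04,0.04,0.04,0.04,0.04])

```text
time_s: 46.9
tcp_pos: [0.721, 0.3392, 0.0618]
orientation: [-0.014, -3.139, 0.002]
contact_force: [0.1, -0.2, -1.8]
grip_width: 0.665
```

```bash
python3 -c "
from h import *
st()
p=shot('wrist','w27')"
```

```text
t 46.9 tcp [0.721  0.3392 0.0618] yawY 1.5621 z [-0.003 -0.001 -1.   ] q [ 0.29  0.83  1.04 -0.    1.27 -1.27] F [ 0.1 -0.2 -1.8] M [-0.07  0.01 -0.03] g 0.0586
```

View pics/w27.png

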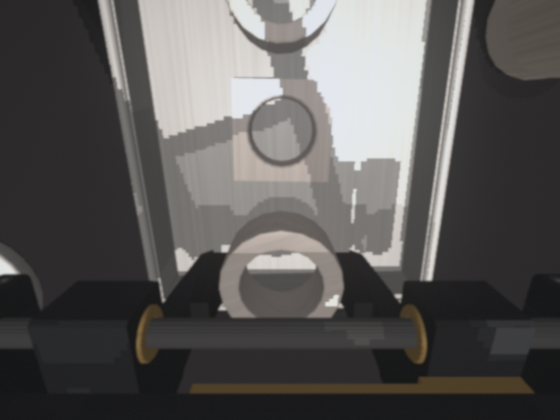

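>>> move_arm(xyz=[[0.0,0,-0.02],[0.0,0,-0.04],[0.0,0,-0.048],[0.0,0,-0.049],[0.0,0,-0.049],[0.0,0,-0.049],[0.0,0,-0.049],[0.0,0,-0.049]], delta_rot=[[0,0,0],[0,0,0],[0,0,0],[0,0,0],[0,0,0],[0,0,0],[0,0,0],[0,0,0]], gripper=[0.04,0.04,0.04,0.04,0.04,0.04,0.078,0.078])

```text
time_s: 47.62
tcp_pos: [0.7237, 0.3402, 0.019]
orientation: [0.014, 3.138, 0.001]
contact_force: [0.4, 0.5, 0.5]
grip_width: 0.786
```

>>> move_arm(xyz=[[0,0,0],[0,0,0.01],[0,0,0.04],[0,0,0.08],[0,0,0.12],[-0.02,0,0.16],[-0.05,0.01,0.2],[-0.08,0.02,0.22]], delta_rot=[[0,0,0],[0,0,0],[0,0,0],[0,0,0],[0,0,0],[0,0,0],[0,0,-4],[0,0,-8]], gripper=[0.078,0.078,0.078,0.078,0.078,0.06,0.06,0.06])

```text
time_s: 48.28
tcp_pos: [0.6496, 0.3571, 0.2375]
orientation: [0.242, 3.127, 0.003]
contact_force: [0.6, 0.4, 0.6]
grip_width: 0.695
```

>>> move_arm(xyz=[[-0.04,0.01,0.02],[-0.08,0.02,0.03],[-0.12,0.035,0.03],[-0.15,0.045,0.03],[-0.18,0.05,0.02],[-0.203,0.05,0.01],[-0.203,0.05,0.01],[-0.203,0.05,0.01]], delta_rot=[[0,0,-4],[0,0,-8],[0,0,-12],[0,0,-16.5],[0,0,-16.5],[0,0,-16.5],[0,0,-16.5],[0,0,-16.5]], gripper=[0.06,0.06,0.06,0.06,0.06,0.06,0.06,0.06])

```text
time_s: 48.95
tcp_pos: [0.444, 0.4084, 0.2432]
orientation: [0.678, 3.067, 0.001]
contact_force: [0.0, -0.4, 0.6]
grip_width: 0.68
```

```bash
python3 -c "
from h import *
st()
p=shot('scene','s28')
for t in ('collar_a','square_flange','hook','hook_tip','cradle_seat','tray'): print(t,find(p,t))
p=shot('top','t28')
for t in ('collar_a','square_flange','hook','hook_tip'): print(t,find(p,t))
p=shot('wrist','w28')
rect(p,.34,.54,.31,.51,.115,'r28',3000)
print(find(p,'dial_pointer'))
"
```

```text
t 48.95 tcp [0.444  0.4084 0.2432] yawY 1.1358 z [ 0.001  0.    -1.   ] q [ 0.55  0.24  1.53 -0.    1.37 -0.59] F [ 0.  -0.4  0.6] M [-0.03  0.02  0.  ] g 0.0599
collar_a [(0.6, [0.7181, 0.3367, 0.0009]), (0.54, [0.5779, 0.3381, 0.0025])]
square_flange [(0.84, [0.6479, 0.3432, 0.0004])]
hook [(0.71, [0.4332, 0.5904, -0.0006]), (0.57, [0.412, 0.1581, 0.0743])]
hook_tip [(0.84, [0.3993, -0.0452, 0.0329])]
cradle_seat [(0.91, [0.408, 0.153, 0.075]), (0.39, [0.4098, 0.1577, -0.0038]), (0.36, [0.4007, 0.4324, 0.1241])]
tray [(0.61, [0.6413, 0.3425, -0.0008])]
collar_a [(0.79, [0.7277, 0.3371, 0.005]), (0.74, [0.5811, 0.3349, 0.0062])]
square_flange [(0.75, [0.6535, 0.335, 0.0052])]
hook [(0.9, [0.4093, 0.155, 0.0767])]
hook_tip [(0.62, [0.3956, -0.0444, 0.0329])]
[(0.85, [0.3967, 0.4288, 0.1209])]
```

View pics/s28.png

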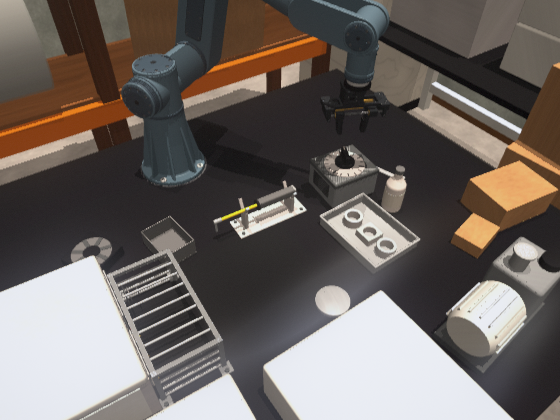

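View pics/r28.png

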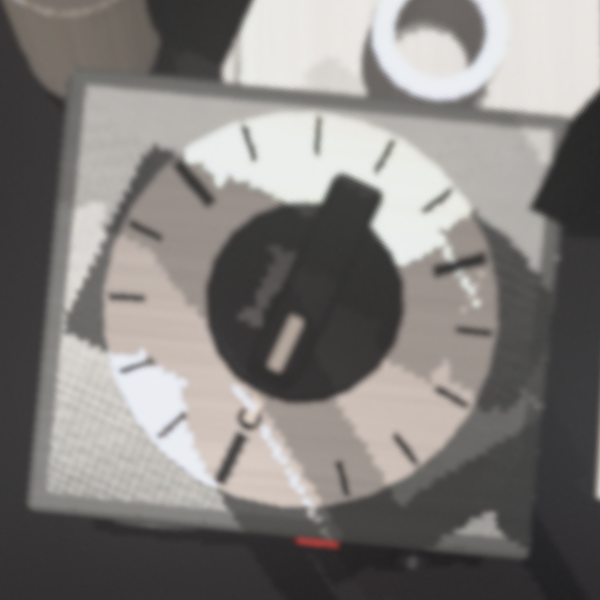

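All three parts are in the tray, the rod is seated and the dial is at zero. Now grip the dial for the 40 V setting.

>>> move_arm(xyz=[[-0.007,0.002,-0.03],[-0.007,0.002,-0.06],[-0.007,0.002,-0.085],[-0.007,0.002,-0.1],[-0.007,0.002,-0.106],[-0.007,0.002,-0.106],[-0.007,0.002,-0.106],[-0.007,0.002,-0.106]], delta_rot=[[0,0,0],[0,0,0],[0,0,0],[0,0,0],[0,0,0],[0,0,0],[0,0,0],[0,0,0]], gripper=[0.06,0.06,0.06,0.06,0.06,0.06,0,0], force=12)

```text
time_s: 50.32
tcp_pos: [0.4389, 0.4106, 0.1379]
orientation: [0.68, 3.065, 0.003]
contact_force: [0.3, 0.2, 0.5]
grip_width: 0.552
```

>>> move_arm(xyz=[[0,0,0],[0,0,0],[0,0,0],[0,0,0],[0,0,0],[0,0,0],[0,0,0],[0,0,0]], delta_rot=[[0,0,0],[0,0,0],[0,0,0],[0,0,0],[0,0,0],[0,0,0],[0,0,0],[0,0,0]], gripper=[0,0,0,0,0,0,0,0])

```text
time_s: 50.98
tcp_pos: [0.4379, 0.4097, 0.1365]
orientation: [-0.681, -3.067, 0.001]
contact_force: [-1.6, -3.7, 5.7]
grip_width: 0.18
```

```bash
python3 -c "
from h import *
st()"
```

```text
t 50.98 tcp [0.4379 0.4097 0.1365] yawY 1.134 z [-0.    -0.001 -1.   ] q [ 0.55  0.34  1.63 -0.    1.17 -0.58] F [-1.6 -3.7  5.7] M [-0.61  0.38 -0.09] g 0.0158
```

>>> move_arm(xyz=[[0,0,0],[0,0,0],[0,0,0],[0,0,0],[0,0,0],[0,0,0],[0,0,0],[0,0,0]], delta_rot=[[0,0,-4],[0,0,-9],[0,0,-15],[0,0,-21],[0,0,-27],[0,0,-33],[0,0,-39],[0,0,-45]], gripper=[0,0,0,0,0,0,0,0])

```text
time_s: 51.65
tcp_pos: [0.437, 0.4089, 0.1365]
orientation: [-1.808, -2.568, 0.006]
contact_force: [-6.5, -8.3, 9.8]
grip_width: 0.177
```

>>> move_arm(xyz=[[0,0,0],[0,0,0],[0,0,0],[0,0,0],[0,0,0],[0,0,0],[0,0,0],[0,0,0]], delta_rot=[[0,0,-7],[0,0,-14],[0,0,-21],[0,0,-28],[0,0,-35],[0,0,-40],[0,0,-44],[0,0,-46.7]], gripper=[0,0,0,0,0,0,0,0])

```text
time_s: 52.32
tcp_pos: [0.4357, 0.409, 0.1364]
orientation: [-2.677, -1.644, 0.009]
contact_force: [-11.6, -8.5, 12.6]
grip_width: 0.178
```

>>> move_arm(xyz=[[0,0,0],[0,0,0],[0,0,0],[0,0,0],[0,0,0],[0,0,0],[0,0,0],[0,0,0]], delta_rot=[[0,0,0],[0,0,0],[0,0,0],[0,0,0],[0,0,0],[0,0,0],[0,0,0],[0,0,0]], gripper=[0,0,0,0,0,0,0,0])

```text
time_s: 52.98
tcp_pos: [0.4357, 0.409, 0.1364]
orientation: [-2.674, -1.648, 0.009]
contact_force: [-10.3, -8.6, 11.7]
grip_width: 0.179
```

```bash
python3 -c "
from h import *
st()"
```

```text
t 52.98 tcp [0.4357 0.409  0.1364] yawY -0.466 z [-0.005 -0.003 -1.   ] q [0.56 0.34 1.63 0.   1.18 1.02] F [-10.3  -8.6  11.7] M [-1.27  1.8  -0.07] g 0.0158
```

>>> move_arm(xyz=[[-0.0005,-0.0005,0.0005],[-0.001,-0.001,0.001],[-0.001,-0.001,0.001],[-0.001,-0.001,0.001],[-0.001,-0.001,0.001],[-0.001,-0.001,0.001],[-0.001,-0.001,0.001],[-0.001,-0.001,0.001]], delta_rot=[[0,0,0],[0,0,0],[0,0,0],[0,0,0],[0,0,0],[0,0,0],[0,0,0],[0,0,0]], gripper=[0,0,0,0,0.05,0.05,0.05,0.05])

```text
time_s: 53.65
tcp_pos: [0.4375, 0.4092, 0.1374]
orientation: [2.675, 1.648, 0.002]
contact_force: [0.2, 0.6, -0.5]
grip_width: 0.458
```

>>> move_arm(xyz=[[0,0,0],[0,0,0.01],[0,0,0.03],[0,0,0.06],[0,0,0.09],[0,0,0.12],[0,0,0.12],[0,0,0.12]], delta_rot=[[0,0,0],[0,0,0],[0,0,0],[0,0,0],[0,0,0],[0,0,0],[0,0,0],[0,0,0]], gripper=[0.06,0.06,0.06,0.06,0.06,0.06,0.06,0.06])

```text
time_s: 54.32
tcp_pos: [0.4382, 0.4098, 0.2605]
orientation: [2.675, 1.648, 0.009]
contact_force: [0.5, 0.9, -1.2]
grip_width: 0.68
```

```bash
python3 -c "
from h import *
st()
p=shot('wrist','w30')
rect(p,.34,.54,.31,.51,.115,'r30',3000)
print(find(p,'dial_pointer'),find(p,'dial_grip'))
q=ray
"
```

```text
t 54.32 tcp [0.4382 0.4098 0.2605] yawY -0.4664 z [ 0.005  0.003 -1.   ] q [ 0.55  0.21  1.52 -0.    1.4   1.02] F [ 0.5  0.9 -1.2] M [-0.08  0.12 -0.01] g 0.0599
[(0.58, [0.4528, 0.4498, 0.1177])] [(0.93, [0.436, 0.4119, 0.1477])]
```

View pics/r30.png

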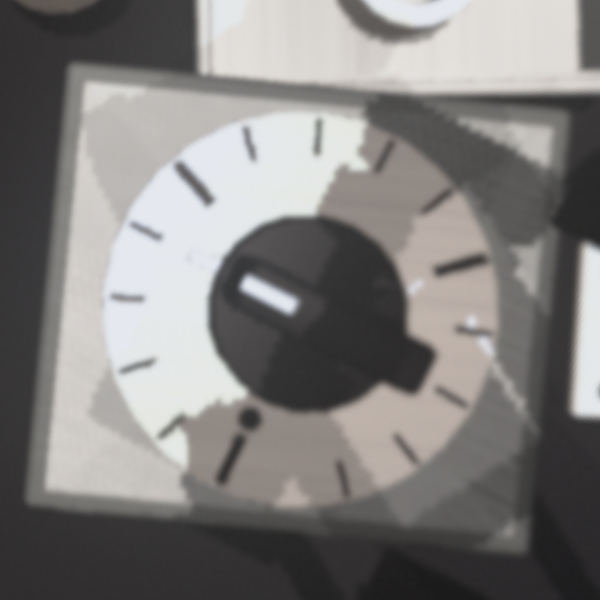

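```bash
python3 -c "
from h import *
p=shot('wrist')
im=rect(p,.39,.49,.36,.46,.159,'r31',6000)
im=np.clip(im.astype(float)*1.7,0,255).astype(np.uint8)
cv2.imwrite('pics/r31.png',im[:,:,::-1])
g=cv2.cvtColor(im,cv2.COLOR_RGB2GRAY)
"
```

```text
(no output)
```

View pics/r31.png

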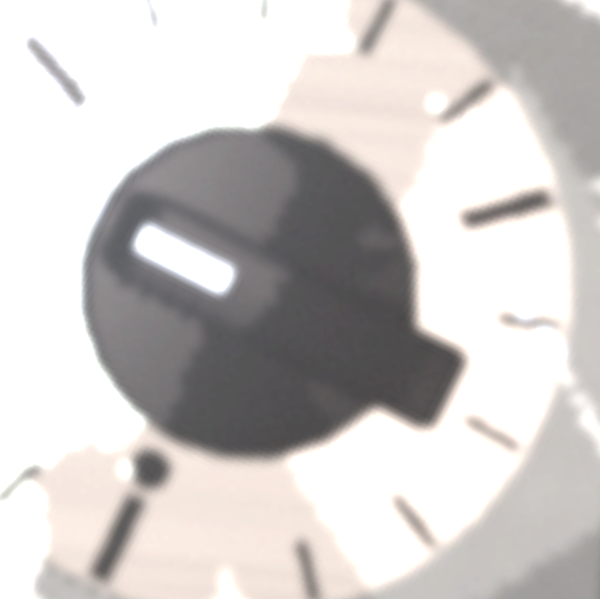

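The stripe's direction measures 1.107 rad, against a target of 1.105. Back the arm off and do a final check.

>>> move_arm(xyz=[[-0.02,0,0.02],[-0.05,0.01,0.04],[-0.08,0.02,0.06],[-0.1,0.03,0.08],[-0.12,0.04,0.08],[-0.12,0.04,0.08],[-0.12,0.04,0.08],[-0.12,0.04,0.08]], delta_rot=[[0,0,0],[0,0,0],[0,0,0],[0,0,0],[0,0,0],[0,0,0],[0,0,0],[0,0,0]], gripper=[0.06,0.06,0.06,0.06,0.06,0.06,0.06,0.06])

```text
time_s: 55.18
tcp_pos: [0.3171, 0.4484, 0.3357]
orientation: [2.674, 1.648, -0.004]
contact_force: [-0.2, -0.4, -0.0]
grip_width: 0.683
```

```bash
python3 -c "
from h import *
st()
p=shot('top','t32')
for t in ('collar_a','square_flange','hook','hook_tip','dial_pointer','axial_fan','solvent_bottle','spanner','blank_flange','screw_bin'): print(t,find(p,t,n=2))
p=shot('scene','s32')
"
```

```text
t 55.18 tcp [0.3171 0.4484 0.3357] yawY -0.4664 z [-0.002 -0.002 -1.   ] q [ 0.74  0.06  1.55 -0.    1.54  1.21] F [-0.2 -0.4 -0. ] M [-0.05  0.04 -0.02] g 0.0602
collar_a [(0.77, [0.7271, 0.3374, 0.0028]), (0.61, [0.5784, 0.3338, 0.0067])]
square_flange [(0.63, [0.651, 0.3331, 0.0036])]
hook [(0.91, [0.4066, 0.1558, 0.075]), (0.4, [0.6481, 0.3389, 0.002])]
hook_tip [(0.55, [0.3939, -0.0457, 0.0352])]
dial_pointer [(0.57, [0.4537, 0.4466, 0.1201])]
axial_fan [(0.59, [0.4066, 0.1561, -0.0006]), (0.56, [0.2693, -0.3803, 0.0002])]
solvent_bottle [(0.93, [0.5911, 0.4906, -0.0015])]
spanner [(0.49, [0.4359, 0.5902, 0.0002])]
blank_flange [(0.73, [0.7725, 0.0954, 0.0018]), (0.39, [0.5813, 0.3352, 0.0078])]
screw_bin [(0.56, [0.3437, -0.1843, 0.0001])]
```

View pics/t32.png

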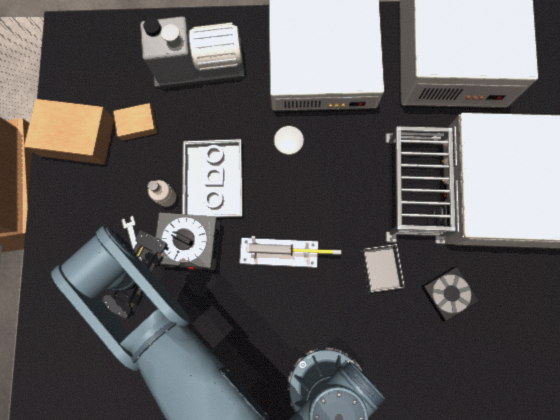

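View pics/s32.png

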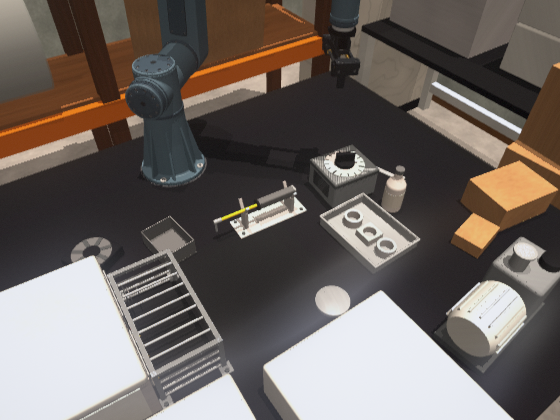

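Final pictures show the bay empty, all three parts in the tray (top image around (214,178)), the rod in its cradle, the dial at 40 V and the bystanders unmoved.

```bash
python3 -c "
from cell import ticket
print(ticket.sign_off())"
```

```text
the job is handed in; nothing more can be done
None
```

The job is done and handed in at about 55 s of the 210 s allowed; sign-off gave no verdict. I turned the variac down to its zero stop, then drew out both collars and the square flange with the hooked rod while the hand stayed outside the guard. The rod went back in its cradle, the three parts went into the tray, and only then did I set the dial to 40 V.

- **Knocked part:** the far collar shifted a few centimetres during the run. I remeasured it before hooking it.
- **Dial:** after release the pointer measured 1.107 rad against a target of 1.105, which is well under 1 V off.
- **Parts and rod:** the last pictures show the bay empty, all three parts flat in the tray, and the rod within a few millimetres of its seat.
- **Bystanders:** the fan, bottle, spanner, blank flange and screw bin are where they started, to within measuring error.
- **Disagreements:** the networks gave a few false matches, such as labelling the cradle as the fan, and they differed by up to about 10 mm on the far collar. I checked those against the pictures. No check failed.

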